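# Load a lidded tin into the holding cabinet behind its sliding sash

## Robot

A 6-joint arm with a two-finger parallel gripper is mounted at the origin on the work surface. World frame = base frame: x ahead of the robot, y to its left, z up, the work surface at z = 0. Lengths are in m, angles in rad, forces in N, time in s.
With the tool pointing down it reaches from about 0.425 to 1.125 m from the base axis. Payload 14.9 kg.
Tool frame: the origin (TCP) lies midway between the tips of the shut fingers; the grasp point (between the pads) lies 19 mm behind it; z points along the fingers, y is the line along which they close (so a half turn about z gives the same grasp; the last joint's range is limited). The gripper opens to 91 mm and grips with 3 to 60 N. Pads are 32 mm wide; open, the fingers measure 118 mm over their backs; the gripper's body (76 mm by 178 mm) begins 60 mm behind the grasp point.
Start: joints at [1.126, 0.379, 1.734, -0, 1.028, -0.033], TCP at [0.28, 0.641, 0.214] pointing down, gripper open.
Joint ranges: [-2.77, 2.77], [-0.74, 2.19], [0, 2.66], [-1.06, 4.2], [0.31, 2.87], [-3.08, 3.08]. Speed limits (rad/s): [1.89, 1.89, 2.39, 3.14, 3.14, 3.14].

## Interface

Orientations are given as a unit quaternion [w, x, y, z].
In Python, from bench import readout, vision, workorder gives the robot as it stands.
- The arm moves only by the tool servo_tool, never from a script. Its argument "series" is a list of rows, each an object with "dp": the shift along the tool's x, y, z in units of 10 cm (1.0 is 10 cm), a list of three; "twist": the turn, a rotation vector about the tool's x, y, z in units of 90 degrees (1.0 is 90 degrees), a list of three; "gripper": the opening, from 0 (shut) to 1 (fully open). A call has 1 to 20 rows; each row is the pose to reach, as a shift and turn from the pose commanded when the call began, along the tool's axes at that moment; what a row does not reach only later rows make up. A row lasts 1/10 s, in which the tool goes at most 50 mm and 8.59 degrees, less where a joint would pass 70% of its speed; a pose out of reach is approached as far as the arm can. A call with a number of a shift or a turn outside -1 to 1 is refused whole. A call with a gripper value outside its range is refused whole. The fingers move at their own pace and stop on an object; "squeeze" is the grip in N (left out, the last holds). Time passes only in rows, so rows that repeat a pose let the fingers close. It gives the time, the measured TCP pose, the force, the opening and the grip force at its end, in the units of the state.
- readout.observe(): the state, without advancing time (a new reading comes with each control period).
- vision.camera(name): name is "scene" or "top" or "wrist"; returns a dict with "frame" (384x512x3 uint8, red, green, blue), "z_map" (384x512 float32, m along the optical axis (not along the pixel's ray), 0 where there is no reading), "camera_matrix" (3x3 intrinsics, pixels), "k1" (the pictures are not rectified: a ray, as slopes to the right and down, at radius r is drawn at 1 + k1 r^2 times it, then the intrinsics apply), "rvec" (rotation vector, rad) and "tvec" (3), from world to camera coordinates, as OpenCV has them. Camera axes: x right, y down, z forward; pixel columns grow to the right and rows downward; lengths in m; the calibration is good to about 2 mm. A picture is of the moment at which its call begins.
- workorder.sign_off(): hands the job in; it is judged then, once.
The state is a dict: "clock": time; "q": joint angles; "joint_velocities": joint speeds; "effort": joint torques, N m; "position": TCP position; "tool_rot": TCP orientation; "contact_force": force on the tool from outside, world axes, zero at the start; "moment": the same for the moment, N m; "finger_gap": opening from 0.0 (shut) to 1.0 (fully open); "grip_force": force on a finger pad.
Only numpy, scipy, OpenCV 4.12 (cv2) and the standard library are available. Lean on these libraries where they do the work, as an engineer would, in place of code of your own. Each camera call takes 0.05 s, during which the arm holds its last target. There are 200 camera calls.

## Task

Raise the cabinet's glass sash all the way up by its pull, then stand the lidded tin from the counter on the landing board in front of the empty bay, handle towards the robot, and let go of it. Take it afresh and slide it straight into that bay, squarely over the mat, until it sits against the rear stop, and lower the sash until it is fully closed. Keep the tin upright, and leave the tin already in the cabinet and the mixing bowl where they are.

Things in the scene. Friction and masses are not known exactly. Their poses are not given: they have to be found in the camera images.
- cabinet: Low glass cabinet, 460 wide (y), wooden landing board in front. Origin on the counter under the middle of the sash, +x into the cabinet, z up. Landing board (x -220 to 0) and bay floor (x 0 to 200) are one level, 30 above the counter. Two bays, centred at y=+115 and -115, parted by a rail 15 high, 6 thick at y=0, from x=25. Rear stop: 30 high bar along the back, face at x=167
- header (a point): Middle of the header bar (22 x 16, 460 long) over the sash, z 359 to 375, carried by two posts (22 in x, 16 in y) at cabinet x=0, y=+-222. Behind it the cabinet has glass side walls (inside at y=+-219) and an open roof of steel rods 55 apart at z 200 to 206. Axes as the cabinet's
- sash (a joint): Glass sash (420 wide, 160 high, 10 thick, at cabinet x=0) sliding straight up between the posts: 0 m = closed on the floor of the bays, 0.16 m = fully up against its stop; its lower edge is that much above the bay floor. Friction holds it where it is left: about 9 N to raise, 2 N to lower
- sash_grip (a point): Centre of the sash's black pull, a block 34 (x, away from the glass) x 20 (y) x 40 (z) on a short stem; this point is 48 in front of the sash plane and 100 above the sash's lower edge, on its middle. Axes as the cabinet's. Pinch across its 20 mm (y)
- tin: The tin to load: dark square lidded baking tin (lid fixed on, aluminium), body 102 square, 110 over the lid, 48 high, about 0.45 kg, with a black bar grip on the lid (top at 84) and a black stub handle 16 wide (y), 14 thick that sticks out to its -x, from x=-51 to its end at x=-100, centre 36 above the underside. Origin: centre of the underside; z up
- tin_grip (a point): Middle of the tin's lid grip: bar 50 long (tin x), 16 wide (tin y), 26 high, centre 71 above the underside. Axes as the tin's
- tin_handle (a point): Point on the tin's stub handle, 12 from its end, 88 from the tin's middle along its -x, 36 above the underside
- mat: Thin flat terracotta-coloured baking mat (100 square, 1 thick) on the floor of the EMPTY bay. Origin: centre of its underside, on the bay floor, 116 behind the sash plane; axes as the cabinet's. A tin against the rear stop, handle towards the sash, stands with its middle right over this point, and its handle's end 16 behind the sash plane
- tin2: A like tin already standing in the other bay (origin as the tin's); leave it
- bowl: Steel mixing bowl standing on the counter on the other side from the tin, 150 across the rim, 75 high. Origin: centre of the underside; leave it

How it is judged:
On the way, in this order (a step that is already met when the one before it is completed fails the run):
1. the sash is raised all the way up (at least 145 of 160 mm) (value of joint sash above 0.145 m), for 0.2 s.
2. the tin stands let go on the landing board in front of the empty bay (within 60 mm sideways), handle towards the robot within 30 degrees, its middle at least 30 mm before the sash plane (x of tin in the frame of cabinet between -0.22 and -0.03 m and y of tin in the frame of mat between -0.06 and 0.06 m and z of tin in the frame of cabinet between 0.025 and 0.036 m and contact force between the fingers and tin below 0.1 N and linear speed of tin below 0.02 m/s and angle between the x axis of tin and the x axis of cabinet, either way round below 0.52 rad and x of tin_handle in the frame of cabinet below -0.1 m), for 0.2 s.
3. the tin is against the rear stop in the empty bay (x of tin in the frame of mat between -0.006 and 0.004 m and y of tin in the frame of mat between -0.03 and 0.03 m and z of tin in the frame of mat between -0.004 and 0.005 m and angle between the x axis of tin and the x axis of mat, either way round below 0.2 rad and x of tin_handle in the frame of mat below -0.06 m and angle between tin's own z axis and vertical below 0.06 rad), for 0.2 s.
At the end, for the whole second after the job is handed in: The sash is closed (within 5 mm), and behind it the tin stands flat and at rest in the formerly empty bay, handle towards the sash, against the rear stop (within 6 mm), within 30 mm of the mat's middle sideways and 0.2 rad of square (all of step 3 and value of joint sash below 0.005 m and linear speed of tin below 0.02 m/s); the robot touches nothing.
It fails at once if the tin already in the cabinet is moved by more than 15 mm (distance of tin2 from where it was at the start of the episode above 0.015 m).
It fails at once if the mixing bowl is moved by more than 30 mm (distance of bowl from where it was at the start of the episode above 0.03 m).
It fails at once if the tin is tipped by more than 0.5 rad (angle between tin's own z axis and vertical above 0.5 rad).
It also fails if it takes over 72 s, if anything falls off the work surface, if the arm or the gripper's body presses on something with over 40 N, if the wrist force passes 120 N, or if a joint passes its speed limit or range.

## Working session

There is one attempt and no reset: what is moved stays moved. The work goes in short steps, Python scripts to look and compute and a tool call to move; the robot and the scene stay as the last step left them, time stands still between calls to the robot, and variables do not carry over. Pictures are saved under pics/ and viewed, at most 10 in all, crops included, and the job is handed in when it is done.

Besides the shell and the picture viewer there is one more tool, called after "Request:" as a command line: name --argument value ..., lists and objects as JSON in quotes. servo_tool: Moves the arm, as the interface text tells. Shifts and turns lie within -1 to 1; 1 stands for 10 cm of shift or 90 degrees of turn. Its arguments: {"type":"object","properties":{"series":{"type":"array"},"squeeze":{"type":"number"}},"required":["series"]}

```bash
ls; mkdir -p pics; cat > h.py <<'E'
import numpy as np, cv2
from scipy.spatial.transform import Rotation as R
from bench import readout, vision, workorder
def grab(n):
    c=vision.camera(n); np.savez(f'{n}.npz',**{k:np.asarray(v) for k,v in c.items()}); return c
def load(n): return dict(np.load(f'{n}.npz'))
def rays(c,px):
    K=np.asarray(c['camera_matrix'],float); k1=float(c['k1'])
    d=cv2.undistortPoints(np.asarray(px,float).reshape(-1,1,2),K,np.array([k1,0,0,0.]))[:,0]
    Rm=cv2.Rodrigues(np.asarray(c['rvec'],float))[0]; t=np.asarray(c['tvec'],float).ravel()
    D=np.c_[d,np.ones(len(d))]
    return -Rm.T@t, D@Rm
def at_z(c,px,z):
    o,d=rays(c,px); return o+d*((z-o[2])/d[:,2])[:,None]
def by_depth(c,px):
    o,d=rays(c,px); z=np.array([c['z_map'][int(round(v)),int(round(u))] for u,v in np.asarray(px).reshape(-1,2)]); return o+d*z[:,None]
def cloud(c):
    v,u=np.mgrid[0:384,0:512]; o,d=rays(c,np.c_[u.ravel(),v.ravel()]); z=np.asarray(c['z_map']).ravel()
    P=o+d*z[:,None]; P[z==0]=np.nan; return P.reshape(384,512,3)
def tri(c1,p1,c2,p2):
    o1,d1=rays(c1,p1);o2,d2=rays(c2,p2);out=[]
    for a,b in zip(d1,d2):
        A=np.c_[a,-b];s=np.linalg.lstsq(A,o2-o1,rcond=None)[0];P,Q=o1+a*s[0],o2+b*s[1];out.append(np.r_[(P+Q)/2,np.linalg.norm(P-Q)])
    return np.array(out)
def proj(c,P):
    return cv2.projectPoints(np.asarray(P,float).reshape(-1,1,3),np.asarray(c['rvec'],float),np.asarray(c['tvec'],float),np.asarray(c['camera_matrix'],float),np.array([float(c['k1']),0,0,0]))[0][:,0]
E
python3 - <<'E'
from h import *
np.set_printoptions(precision=4,suppress=True)
for n in ['scene','top','wrist']:
    c=grab(n); o,_=rays(c,[[256,192]]); print(n,o,c['camera_matrix'][0],c['k1'])
    cv2.imwrite(f'pics/{n}0.png',cv2.resize(c['frame'][:,:,::-1],(800,600)))
print(readout.observe())
E
```

```text
pics
scene [1.0497 0.6536 1.2279] [435.8795   0.     259.7822] -0.16044118298207238
top [ 0.4835 -0.0336  1.8369] [435.7281   0.     255.4952] 0.024127570601867012
wrist [0.2072 0.672  0.3849] [276.2147   0.     253.481 ] 0.022451765936306448
{'clock': 0.15, 'q': array([ 1.1257,  0.3793,  1.7346, -0.    ,  1.0285, -0.0333]), 'joint_velocities': array([-0.0009, -0.0028, -0.0019,  0.0011, -0.0016,  0.0001]), 'effort': array([ -0.0014, -76.4113, -43.4656,   0.0651,   0.0409,   0.    ]), 'position': array([0.2801, 0.6412, 0.2134]), 'tool_rot': array([-0.0001,  0.2044,  0.9789, -0.0004]), 'contact_force': array([-0.2806,  0.3881, -0.1875]), 'moment': array([ 0.0113, -0.0032, -0.0132]), 'grip_force': 0.0, 'finger_gap': 0.9956153166424515}
```

View pics/scene0.png

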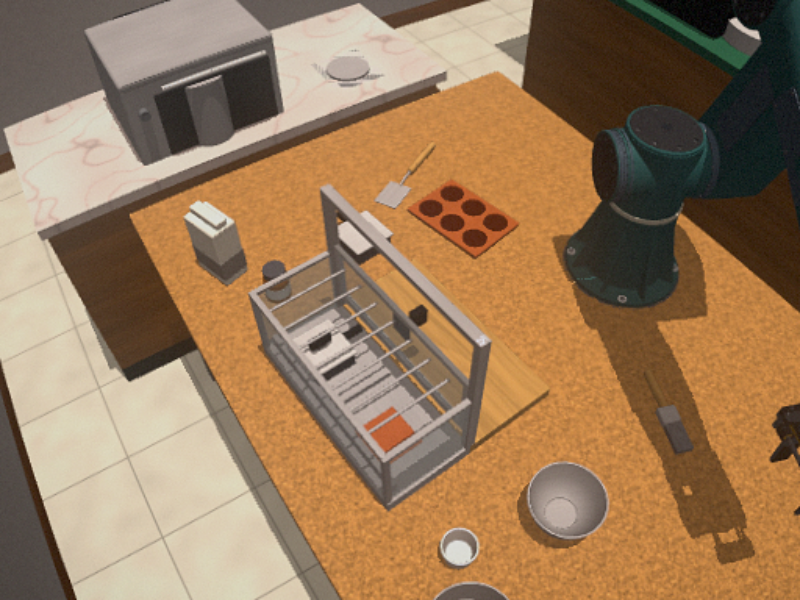

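View pics/top0.png

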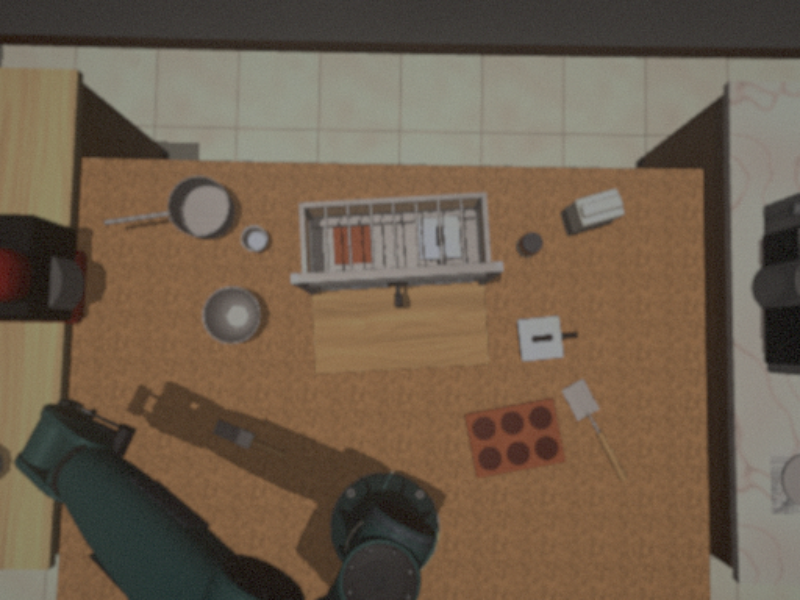

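The scene view shows the cabinet with its empty bay and orange mat at (388,428), the pull at (417,316), and the bowl at (567,500). In the top view the tin is at (541,338) with its handle pointing right (world −y), the pull is at (400,297), the mat at (352,244), tin2 at (441,238), and the bowl at (233,315). Next I measure these.

```bash
python3 - <<'E'
from h import *
np.set_printoptions(precision=4,suppress=True)
T=load('top');S=load('scene')
PT=cloud(T);PS=cloud(S)
f=T['frame'].astype(int)
def rect(m,P,name):
    q=P[m]; q=q[~np.isnan(q[:,0])]; print(name,len(q),'med',np.median(q,0),'rect',cv2.minAreaRect(q[:,:2].astype(np.float32)))
x,y,z=PT[...,0],PT[...,1],PT[...,2]
print('counter z',np.nanmedian(z[230:250,100:120]))
box=lambda u0,u1,v0,v1:(np.mgrid[0:384,0:512][1]>=u0)&(np.mgrid[0:384,0:512][1]<u1)&(np.mgrid[0:384,0:512][0]>=v0)&(np.mgrid[0:384,0:512][0]<v1)
rect(box(180,330,165,185)&(z>.355)&(z<.39),PT,'header top')
rect(box(325,375,195,240)&(z>.04)&(z<.06),PT,'tin lid')
rect(box(325,375,195,240)&(z>.07)&(z<.1),PT,'tin bar')
rect(box(361,375,205,222)&(z>.03)&(z<.06),PT,'handle')
rect(box(195,320,190,250)&(z>.02)&(z<.04),PT,'board')
rect(box(245,270,180,200)&(z>.1)&(z<.2),PT,'pull')
rect(box(125,172,180,222)&(z>.06)&(z<.09),PT,'bowl')
m=(f[...,0]>f[...,1]*1.8)&(f[...,0]>90)
rect(box(205,245,138,175)&m&(z>.02)&(z<.05),PT,'mat')
xs,ys,zs=PS[...,0],PS[...,1],PS[...,2]
rect(box(200,320,110,250)&(zs>.365)&(zs<.385),PS,'header S')
rect(box(255,280,190,215)&(zs>.1)&(zs<.2),PS,'pull S')
for n,c,b in (('top',T,(190,320,110,245)),('scene',S,(200,355,110,300))):
    cv2.imwrite(f'pics/{n}1.png',cv2.resize(c['frame'][b[2]:b[3],b[0]:b[1],::-1],None,fx=6 if n=='top' else 5/1.6,fy=6 if n=='top' else 5/1.6,interpolation=cv2.INTER_CUBIC)[:600,:800])
b=(320,385,190,240)
E
```

```text
counter z -0.0018700243875802158
header top 929 med [ 0.6337 -0.0208  0.373 ] rect ((0.6343072652816772, -0.023107290267944336), (0.0229438878595829, 0.45765772461891174), 4.392383098602295)
tin lid 649 med [ 0.5043 -0.4013  0.0469] rect ((0.5043699145317078, -0.4209466576576233), (0.1094779297709465, 0.15337298810482025), 6.95448637008667)
tin bar 51 med [ 0.5029 -0.399   0.0821] rect ((0.5032449960708618, -0.3998645544052124), (0.016018403694033623, 0.050762295722961426), 1.3606983423233032)
handle 35 med [ 0.513  -0.4796  0.0417] rect ((0.5113222002983093, -0.48022839426994324), (0.01238221861422062, 0.03468794375658035), 1.0741772651672363)
board 4929 med [ 0.509  -0.025   0.0287] rect ((0.5152755975723267, -0.03219419717788696), (0.2031581550836563, 0.4603290259838104), 4.070462703704834)
pull 126 med [ 0.6214 -0.0274  0.1858] rect ((0.601639986038208, -0.03703787177801132), (0.06011921912431717, 0.09565442055463791), 4.6507463455200195)
bowl 210 med [0.5515 0.4313 0.0703] rect ((0.5471362471580505, 0.4042280912399292), (0.1420195996761322, 0.14826920628547668), 1.033449411392212)
mat 0 med [nan nan nan] rect ((0.0, 0.0), (0.0, 0.0), 0.0)
header S 1248 med [0.6362 0.0171 0.3732] rect ((0.6364843845367432, -0.019924774765968323), (0.026242822408676147, 0.46398720145225525), 3.9689853191375732)
pull S 149 med [ 0.5956 -0.014   0.1845] rect ((0.6106076240539551, -0.011615604162216187), (0.07975448668003082, 0.032819949090480804), 30.85968589782715)
  return _methods._mean(a, axis=axis, dtype=dtype,
  ret = um.true_divide(
```

```bash
python3 - 2>/dev/null <<'E'
from h import *
np.set_printoptions(precision=4,suppress=True)
T=load('top');S=load('scene')
V,U=np.mgrid[0:384,0:512]
for n,c in (('T',T),('S',S)):
    P=cloud(c);z=P[...,2]
    def rect(m,name):
        q=P[m]
        if len(q)<4: print(n,name,len(q));return
        print(n,name,len(q),'med',np.median(q,0),'rect',cv2.minAreaRect(q[:,:2].astype(np.float32)))
    near=lambda x,y,r:np.hypot(P[...,0]-x,P[...,1]-y)<r
    rect(near(.5875,-.025,.035)&(z>.144)&(z<.158),'pull top')
    lid=(P[...,1]>-.458)&near(.504,-.40,.09)&(z>.04)&(z<.056); rect(lid,'lid')
    rect(near(.504,-.40,.04)&(z>.074)&(z<.09),'bar')
    rect(near(.511,-.48,.025)&(z>.035)&(z<.055),'handle')
    rect(near(.56,.40,.1)&(z>.06)&(z<.09),'bowl')
    f=c['frame'].astype(int); rect(near(.743,.1,.1)&(f[...,0]>f[...,1]*1.7)&(f[...,0]>f[...,2]*2)&(z<.045)&(z>.015),'mat')
    rect(near(.743,-.13,.06)&(z>.07)&(z<.09),'tin2 lid')
b=(190,385,110,245); k=4
cv2.imwrite('pics/top2.png',cv2.resize(T['frame'][b[2]:b[3],b[0]:b[1],::-1],None,fx=k,fy=k,interpolation=cv2.INTER_CUBIC))
E
```

```text
T pull top 0
T lid 611 med [ 0.5024 -0.3983  0.0469] rect ((0.5019046068191528, -0.400735467672348), (0.1094779297709465, 0.11265098303556442), 6.95448637008667)
T bar 44 med [ 0.5029 -0.3992  0.0822] rect ((0.5032172799110413, -0.3986949026584625), (0.016018403694033623, 0.048422254621982574), 1.3606983423233032)
T handle 38 med [ 0.5112 -0.478   0.0421] rect ((0.5112516283988953, -0.47646504640579224), (0.01238221861422062, 0.042215920984745026), 1.0741772651672363)
T bowl 210 med [0.5515 0.4313 0.0703] rect ((0.5471362471580505, 0.4042280912399292), (0.1420195996761322, 0.14826920628547668), 1.033449411392212)
T mat 11 med [0.7402 0.1265 0.0286] rect ((0.7404775023460388, 0.11256635189056396), (0.08454422652721405, 0.054877717047929764), 8.719440460205078)
T tin2 lid 462 med [ 0.7459 -0.1271  0.0768] rect ((0.7447243928909302, -0.13062188029289246), (0.11117300391197205, 0.10641037672758102), 0.6606206893920898)
S pull top 7 med [ 0.5833 -0.0133  0.1543] rect ((0.5826640725135803, -0.01350624579936266), (0.0027204961515963078, 0.014708842150866985), 83.72723388671875)
S lid 370 med [ 0.5238 -0.3892  0.0451] rect ((0.5056650638580322, -0.39539337158203125), (0.1123276799917221, 0.1134009137749672), 6.2847771644592285)
S bar 0
S handle 12 med [ 0.5194 -0.4704  0.0411] rect ((0.51938396692276, -0.47342824935913086), (0.0037767894100397825, 0.028522800654172897), 2.7049734592437744)
S bowl 455 med [0.5188 0.3982 0.0709] rect ((0.5486904382705688, 0.4103158116340637), (0.14950814843177795, 0.14610514044761658), 42.50010299682617)
S mat 409 med [0.7299 0.0979 0.0304] rect ((0.7313637137413025, 0.09039292484521866), (0.07253582775592804, 0.07723160088062286), 6.377298831939697)
S tin2 lid 519 med [ 0.7462 -0.1193  0.076 ] rect ((0.7397685050964355, -0.12751664221286774), (0.11106415092945099, 0.11236325651407242), 3.5226285457611084)
```

View pics/top2.png

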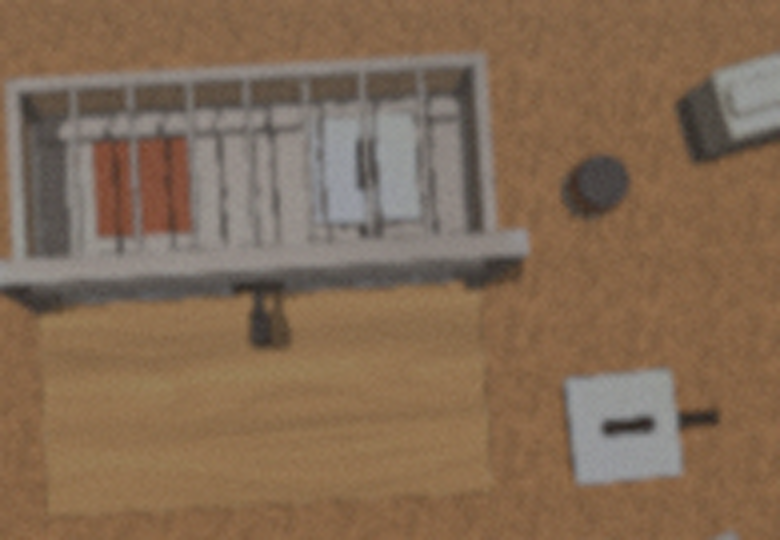

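View pics/scene1.png

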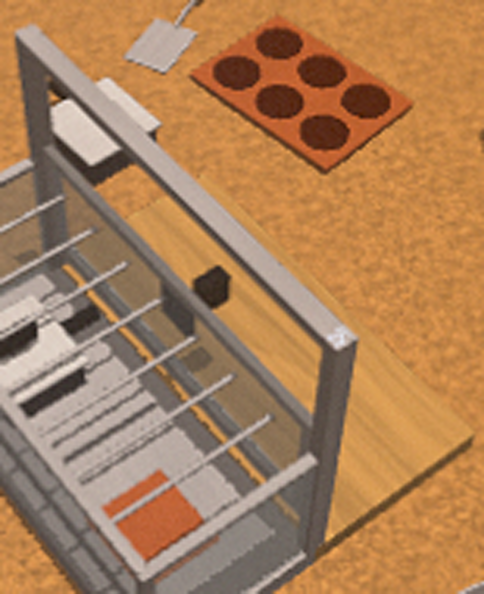

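The crops show the pull's centre at about (261,325) in top2, i.e. raw (255.3,191.3), and at (210,287) in scene1, i.e. raw (267.2,201.8). The tin's handle runs at about 6° from world −y. I'll triangulate the pull and compute the moves.

```bash
cat >> h.py <<'E'
O=np.array([.6355,-.0215,0]); YAW=np.radians(4.2); C=R.from_euler('z',YAW)
def cab(p): return O+C.apply(p)
def incab(p): return C.inv().apply(np.asarray(p)-O)
def rot(yaw,tilt):  # tool down, tool y at angle yaw (deg, world), tilted forward by tilt deg (tool z leaning toward cabinet +x); yaw in cabinet frame +-90
    base=R.from_matrix(np.c_[[np.sin(np.radians(yaw)),-np.cos(np.radians(yaw)),0],[np.cos(np.radians(yaw)),np.sin(np.radians(yaw)),0],[0,0,-1]])
    ax=C.apply([0,-1,0]); return R.from_rotvec(ax*np.radians(tilt))*base
def move(p,r,s=None):
    """units of dp, twist from measured pose to TCP p, rot r"""
    s=s or readout.observe(); q=s['tool_rot']; r0=R.from_quat([q[1],q[2],q[3],q[0]])
    dp=r0.inv().apply(np.asarray(p)-s['position'])/.1; tw=(r0.inv()*r).as_rotvec()/(np.pi/2)
    print('dp',np.round(dp,3),'tw',np.round(tw,3),'rows>=',np.linalg.norm(dp)*2,np.linalg.norm(tw)*90/8.59); return dp,tw
E
python3 - <<'E'
from h import *
np.set_printoptions(precision=4,suppress=True)
T=load('top');S=load('scene')
p=tri(T,[[255.3,191.3]],S,[[267.2,201.8]]);print('tri',p,'cab',incab(p[:,:3]))
P=cab([-.048,0,.13]);print(P,proj(T,[P]),proj(S,[P]))
print('mat pred',cab([.116,.115,.03]), proj(S,[cab([.116,.115,.03])]),'tin2 pred',cab([.116,-.115,.03]))
# tool tilt 40 at pull, yaw 94.2; grasp point 19mm behind TCP
r=rot(94.2,40); print('tool axes',r.as_matrix())
tz=r.as_matrix()[:,2]
tcp=P+C.apply([-.004,0,0])+tz*.019
print('pre',tcp-tz*.1); move(tcp-tz*.1,r); move(tcp,r)
E
```

```text
tri [[ 0.5879 -0.0273  0.1675  0.0056]] cab [[-0.0479 -0.0023  0.1675]]
[ 0.5876 -0.025   0.13  ] [[254.2883 192.5256]] [[266.6401 209.4535]]
mat pred [0.7428 0.1017 0.03  ] [[246.8418 278.6748]] tin2 pred [ 0.7596 -0.1277  0.03  ]Traceback (most recent call last):
  File "<stdin>", line 8, in <module>
  File "h.py", line 31, in rot
    base=R.from_matrix(np.c_[[np.sin(np.radians(yaw)),-np.cos(np.radians(yaw)),0],[np.cos(np.radians(yaw)),np.sin(np.radians(yaw)),0],[0,0,-1]])
  File "scipy/spatial/transform/_rotation.pyx", line 1143, in scipy.spatial.transform._rotation.Rotation.from_matrix
ValueError: Non-positive determinant (left-handed or null coordinate frame) in rotation matrix 0: [[ 0.9973 -0.0732  0.    ]
 [ 0.0732  0.9973  0.    ]
 [ 0.      0.     -1.    ]].
```

```bash
sed -i 's/\[np.sin(np.radians(yaw)),-np.cos(np.radians(yaw)),0\]/[-np.sin(np.radians(yaw)),np.cos(np.radians(yaw)),0]/' h.py
python3 - 2>/dev/null <<'E'
from h import *
np.set_printoptions(precision=4,suppress=True)
T=load('top');S=load('scene')
for n,c in (('T',T),('S',S)):
    P=cloud(c);Q=incab(P.reshape(-1,3))
    m=(abs(Q[:,1])<.03)&(Q[:,0]>-.075)&(Q[:,0]<-.025)&(Q[:,2]>.06)
    q=Q[m];print(n,len(q));print('pull pct',np.percentile(q,[2,25,50,75,98],axis=0))
    m=(abs(Q[:,1])<.2)&(abs(Q[:,0])<.012)&(Q[:,2]>.1)&(Q[:,2]<.34);q=Q[m];print('sash',len(q),np.percentile(q[:,2],[2,10,50,90,98]) if len(q) else 0)
z=.13+.036
P=cab([-.048,0,z]);r=rot(94.2,40);tz=r.as_matrix()[:,2];print(tz)
tcp=P+C.apply([-.004,0,0])+tz*.019
print(tcp);move(tcp-tz*.12,r); move(tcp,r)
E
```

```text
T 55
pull pct [[-0.0649 -0.0108  0.1767]
 [-0.0571 -0.0063  0.1845]
 [-0.0464 -0.002   0.1881]
 [-0.0384  0.0038  0.1908]
 [-0.0261  0.0083  0.1944]]
sash 477 [0.1038 0.1259 0.2031 0.231  0.2346]
S 112
pull pct [[-0.0598 -0.0068  0.1531]
 [-0.0532  0.0022  0.1733]
 [-0.0457  0.0095  0.1841]
 [-0.0357  0.0118  0.188 ]
 [-0.0294  0.0135  0.1903]]
sash 2103 [0.104  0.1179 0.1837 0.228  0.2306]
[ 0.6411  0.0471 -0.766 ]
[ 0.5958 -0.0244  0.1514]
dp [-4.875 -5.196 -0.295] tw [-0.108 -0.436 -0.296] rows>= 14.262855836410987 5.63339499261381
dp [-5.558 -4.836  0.624] tw [-0.108 -0.436 -0.296] rows>= 14.786924292435602 5.63339499261381
```

The sash starts about 38 mm open: the pull's centre is at z≈0.167, and both cameras agree. I'm moving towards a pre-grasp in front of the pull.

Request:
servo_tool --series '[{"dp": [-0.3, -0.33, -0.1], "twist": [0, 0, 0], "gripper": 1}, {"dp": [-0.6, -0.66, -0.2], "twist": [0, 0, 0], "gripper": 1}, {"dp": [-0.9, -1, -0.3], "twist": [0, 0, 0], "gripper": 1}]'

```text
clock: 0.45
position: [0.3227, 0.5123, 0.2438]
tool_rot: [-0.0, 0.204, 0.979, -0.0]
contact_force: [1.3, 0.1, 0.4]
finger_gap: 1.002
grip_force: 0.0
```

Request:
servo_tool --series '[{"dp": [-0.3, -0.33, 0], "twist": [0, 0, 0], "gripper": 1}, {"dp": [-0.6, -0.66, 0], "twist": [0, 0, 0], "gripper": 1}, {"dp": [-0.9, -1, 0], "twist": [0, 0, 0], "gripper": 1}]'

```text
clock: 0.75
position: [0.3653, 0.3845, 0.2439]
tool_rot: [0.0, 0.204, 0.979, 0.0]
contact_force: [1.5, -0.7, 0.5]
finger_gap: 1.0
grip_force: 0.0
```

Request:
servo_tool --series '[{"dp": [-0.3, -0.33, 0], "twist": [0, 0, 0], "gripper": 1}, {"dp": [-0.6, -0.66, 0], "twist": [0, 0, 0], "gripper": 1}, {"dp": [-0.9, -1, 0], "twist": [0, 0, 0], "gripper": 1}]'

```text
clock: 1.05
position: [0.4077, 0.2568, 0.244]
tool_rot: [0.0, 0.204, 0.979, 0.0]
contact_force: [0.7, 0.4, -0.2]
finger_gap: 1.0
grip_force: 0.0
```

Request:
servo_tool --series '[{"dp": [-0.3, -0.33, 0], "twist": [0, 0, 0], "gripper": 1}, {"dp": [-0.6, -0.66, 0], "twist": [0, 0, 0], "gripper": 1}, {"dp": [-0.9, -1, 0], "twist": [0, 0, 0], "gripper": 1}, {"dp": [-0.9, -1, 0], "twist": [0, 0, 0], "gripper": 1}]'

```text
clock: 1.45
position: [0.4509, 0.1271, 0.244]
tool_rot: [0.0, 0.206, 0.978, -0.0]
contact_force: [-0.0, 0.7, 0.5]
finger_gap: 1.001
grip_force: 0.0
```

```bash
python3 - <<'E'
from h import *
np.set_printoptions(precision=4,suppress=True)
s=readout.observe();print(s['clock'],s['position'],s['tool_rot'],s['q'])
P=cab([-.048,-.001,.168]);r=rot(94.2,40);tz=r.as_matrix()[:,2]
tcp=P+C.apply([-.004,0,0])+tz*.019
print(tcp);move(tcp-tz*.12,r,s)
E
```

```text
1.45 [0.4509 0.1271 0.244 ] [ 0.0002  0.2065  0.9784 -0.0002] [ 0.2253 -0.0397  2.1702 -0.0006  1.0109 -0.9291]
[ 0.5959 -0.0254  0.1534]
dp [-1.262 -1.172 -0.013] tw [-0.109 -0.435 -0.299] rows>= 3.4437752161190422 5.64597872098718
```

```bash
python3 - <<'E'
from h import *
np.set_printoptions(precision=4,suppress=True)
s=readout.observe()
P=cab([-.048,-.001,.168]);r=rot(94.2,25);tz=r.as_matrix()[:,2]
tcp=P+C.apply([-.004,0,0])+tz*.019
print(tcp,tcp-tz*.1);move(tcp-tz*.1,r,s)
E
```

```text
[ 0.5917 -0.0257  0.1508] [ 0.5496 -0.0288  0.2414]
dp [-1.532 -1.028  0.027] tw [-0.068 -0.272 -0.306] rows>= 3.6904818706430405 4.351864418036337
```

Request:
servo_tool --series '[{"dp": [-0.4, -0.26, 0], "twist": [0, 0, 0], "gripper": 1}, {"dp": [-0.77, -0.52, 0], "twist": [0, 0, 0], "gripper": 1}]'

```text
clock: 1.65
position: [0.5002, 0.0518, 0.2441]
tool_rot: [0.0, 0.204, 0.979, 0.0]
contact_force: [1.4, 1.5, 0.8]
finger_gap: 1.001
grip_force: 0.0
```

Request:
servo_tool --series '[{"dp": [-0.25, -0.17, 0.01], "twist": [-0.023, -0.09, -0.1], "gripper": 1}, {"dp": [-0.5, -0.34, 0.02], "twist": [-0.045, -0.18, -0.2], "gripper": 1}, {"dp": [-0.765, -0.515, 0.027], "twist": [-0.068, -0.272, -0.306], "gripper": 1}, {"dp": [-0.765, -0.515, 0.027], "twist": [-0.068, -0.272, -0.306], "gripper": 1}, {"dp": [-0.765, -0.515, 0.027], "twist": [-0.068, -0.272, -0.306], "gripper": 1}, {"dp": [-0.765, -0.515, 0.027], "twist": [-0.068, -0.272, -0.306], "gripper": 1}]'

```text
clock: 2.25
position: [0.5482, -0.0253, 0.2406]
tool_rot: [0.216, -0.037, 0.976, 0.009]
contact_force: [-0.3, 0.4, 0.0]
finger_gap: 1.0
grip_force: 0.0
```

```bash
python3 - <<'E'
from h import *
np.set_printoptions(precision=4,suppress=True)
s=readout.observe();print(s['clock'],s['position'],s['tool_rot'],s['q'])
P=cab([-.048,-.001,.168]);r=rot(94.2,25);tz=r.as_matrix()[:,2]
tcp=P+C.apply([-.004,0,0])+tz*.019
move(tcp,r,s)
c=grab('wrist');cv2.imwrite('pics/w1.png',c['frame'][:,:,::-1])
print(proj(c,[cab([-.048,0,.168]),cab([-.065,0,.188])]))
E
```

```text
2.25 [ 0.5482 -0.0253  0.2406] [ 0.2158 -0.0374  0.9757  0.0086] [-0.1318 -0.0587  2.2475  0.1742  0.5324 -1.9105]
dp [-0.014 -0.038  0.997] tw [ 0.001 -0.001  0.002] rows>= 1.9961292735589695 0.024181102985547535
[[251.1466 202.3337]
 [250.9733 203.8393]]
```

View pics/w1.png

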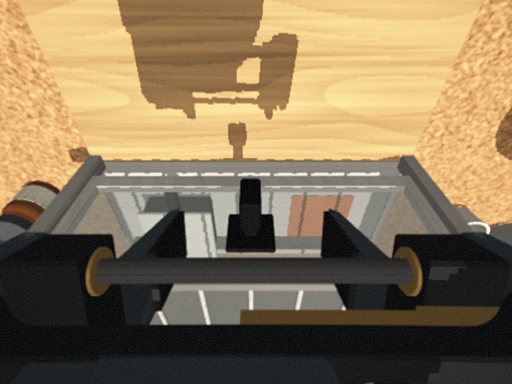

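The wrist view shows the pull at (251,205), centred between the fingers (columns 170 and 335). I'll advance and pinch.

Request:
servo_tool --series '[{"dp": [-0.014, -0.035, 0.25], "twist": [0, 0, 0], "gripper": 1}, {"dp": [-0.014, -0.035, 0.5], "twist": [0, 0, 0], "gripper": 1}, {"dp": [-0.014, -0.035, 0.75], "twist": [0, 0, 0], "gripper": 1}, {"dp": [-0.014, -0.035, 1.0], "twist": [0, 0, 0], "gripper": 1}, {"dp": [-0.014, -0.035, 1.0], "twist": [0, 0, 0], "gripper": 0}, {"dp": [-0.014, -0.035, 1.0], "twist": [0, 0, 0], "gripper": 0}, {"dp": [-0.014, -0.035, 1.0], "twist": [0, 0, 0], "gripper": 0}, {"dp": [-0.014, -0.035, 1.0], "twist": [0, 0, 0], "gripper": 0}, {"dp": [-0.014, -0.035, 1.0], "twist": [0, 0, 0], "gripper": 0}, {"dp": [-0.014, -0.035, 1.0], "twist": [0, 0, 0], "gripper": 0}, {"dp": [-0.014, -0.035, 1.0], "twist": [0, 0, 0], "gripper": 0}, {"dp": [-0.014, -0.035, 1.0], "twist": [0, 0, 0], "gripper": 0}]' --squeeze 40

```text
clock: 3.5
position: [0.5929, -0.0256, 0.1513]
tool_rot: [0.216, -0.037, 0.976, 0.008]
contact_force: [0.1, 0.3, 0.2]
finger_gap: 0.328
grip_force: 0.0
```

```bash
python3 - <<'E'
from h import *
s=readout.observe();print(s['clock'],s['position'],s['tool_rot'],s['q'],s['finger_gap'],s['grip_force'],s['contact_force'])
q=s['tool_rot'];r=R.from_quat([q[1],q[2],q[3],q[0]])
move(s['position']+[0,0,.10],r,s)
E
```

```text
3.5 [ 0.59287831 -0.02558866  0.1513296 ] [ 0.21623933 -0.0374095   0.97558696  0.00843651] [-0.11998699  0.17129201  2.20944728  0.24966004  0.34187714 -1.98512586] 0.32795342205576444 0.0 [0.14088347 0.30224641 0.16886726]
dp [-0.423  0.    -0.906] tw [0. 0. 0.] rows>= 1.9999999999999996 0.0
```

Fingers are still closing (30 mm gap against a 20 mm pull), so I hold a little longer.

Request:
servo_tool --series '[{"dp": [0, 0, 0], "twist": [0, 0, 0], "gripper": 0}, {"dp": [0, 0, 0], "twist": [0, 0, 0], "gripper": 0}, {"dp": [0, 0, 0], "twist": [0, 0, 0], "gripper": 0}, {"dp": [0, 0, 0], "twist": [0, 0, 0], "gripper": 0}]'

```text
clock: 3.9
position: [0.5928, -0.0252, 0.1512]
tool_rot: [0.216, -0.037, 0.976, 0.009]
contact_force: [0.2, 7.1, 1.5]
finger_gap: 0.211
grip_force: 40.0
```

Request:
servo_tool --series '[{"dp": [-0.053, 0, -0.113], "twist": [0, 0, 0], "gripper": 0}, {"dp": [-0.106, 0, -0.226], "twist": [0, 0, 0], "gripper": 0}, {"dp": [-0.159, 0, -0.34], "twist": [0, 0, 0], "gripper": 0}, {"dp": [-0.212, 0, -0.453], "twist": [0, 0, 0], "gripper": 0}, {"dp": [-0.264, 0, -0.566], "twist": [0, 0, 0], "gripper": 0}, {"dp": [-0.317, 0, -0.68], "twist": [0, 0, 0], "gripper": 0}, {"dp": [-0.37, 0, -0.793], "twist": [0, 0, 0], "gripper": 0}, {"dp": [-0.423, 0, -0.906], "twist": [0, 0, 0], "gripper": 0}, {"dp": [-0.423, 0, -0.906], "twist": [0, 0, 0], "gripper": 0}]'

```text
clock: 4.8
position: [0.5928, -0.0251, 0.252]
tool_rot: [0.216, -0.038, 0.976, 0.009]
contact_force: [-1.1, 6.2, 1.6]
finger_gap: 0.217
grip_force: 40.0
```

Request:
servo_tool --series '[{"dp": [-0.021, 0, -0.045], "twist": [0, 0, 0], "gripper": 0}, {"dp": [-0.042, 0, -0.09], "twist": [0, 0, 0], "gripper": 0}, {"dp": [-0.063, 0, -0.136], "twist": [0, 0, 0], "gripper": 0}, {"dp": [-0.085, 0, -0.182], "twist": [0, 0, 0], "gripper": 0}, {"dp": [-0.085, 0, -0.182], "twist": [0, 0, 0], "gripper": 0}]'

```text
clock: 5.3
position: [0.5928, -0.0252, 0.2713]
tool_rot: [0.216, -0.037, 0.976, 0.009]
contact_force: [-0.8, 6.6, 2.4]
finger_gap: 0.215
grip_force: 40.0
```

```bash
python3 - 2>/dev/null <<'E'
from h import *
np.set_printoptions(precision=4,suppress=True)
c=grab('scene');P=cloud(c);Q=incab(P.reshape(-1,3))
m=(abs(Q[:,1])<.19)&(abs(Q[:,1])>.04)&(abs(Q[:,0])<.012)&(Q[:,2]>.1)&(Q[:,2]<.358);q=Q[m];print('sash',len(q),np.percentile(q[:,2],[0,1,2,10,50,90,98,100]))
s=readout.observe();print(s['position'],s['contact_force'],s['q'])
cv2.imwrite('pics/s2.png',cv2.resize(c['frame'][80:310,170:400,::-1],(600,600)))
E
```

```text
sash 2195 [0.1863 0.1903 0.1919 0.2066 0.272  0.3318 0.3449 0.3576]
[ 0.5928 -0.0252  0.2712] [-1.944   6.9786  1.5896] [-0.1195 -0.0195  2.1463  0.1498  0.5918 -1.8735]
```

View pics/s2.png

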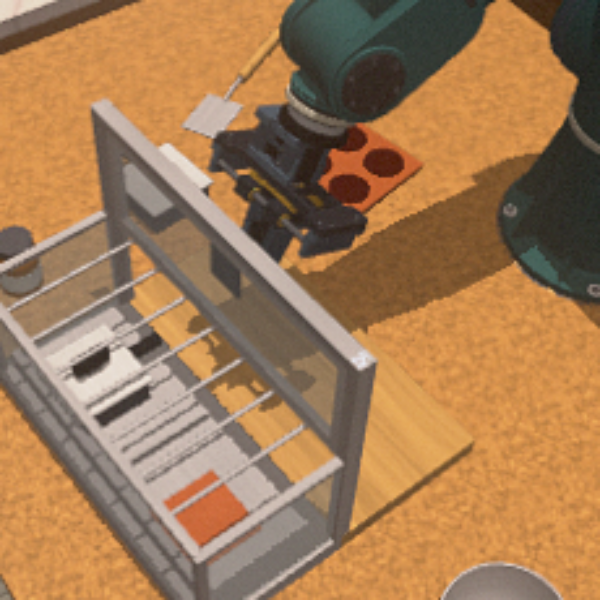

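The picture shows the sash fully up under the header, with its lower edge at about z=0.19. I release and retreat.

Request:
servo_tool --series '[{"dp": [0, 0, 0], "twist": [0, 0, 0], "gripper": 0.7}, {"dp": [0, 0, 0], "twist": [0, 0, 0], "gripper": 0.7}, {"dp": [0, 0, 0], "twist": [0, 0, 0], "gripper": 0.7}, {"dp": [0, 0, 0], "twist": [0, 0, 0], "gripper": 0.7}, {"dp": [0, 0, -0.25], "twist": [0, 0, 0], "gripper": 0.7}, {"dp": [0, 0, -0.5], "twist": [0, 0, 0], "gripper": 0.7}, {"dp": [0, 0, -0.8], "twist": [0, 0, 0], "gripper": 0.7}, {"dp": [0, 0, -0.8], "twist": [0, 0, 0], "gripper": 0.7}]'

```text
clock: 6.15
position: [0.5598, -0.0285, 0.3476]
tool_rot: [0.219, -0.037, 0.975, 0.008]
contact_force: [0.9, 0.4, -0.0]
finger_gap: 0.701
grip_force: 0.0
```

Request:
servo_tool --series '[{"dp": [0, -0.3, 0], "twist": [0, 0, 0], "gripper": 0.7}, {"dp": [0, -0.65, 0], "twist": [0, 0, 0], "gripper": 0.7}, {"dp": [0, -1, 0], "twist": [0, 0, 0], "gripper": 0.7}]'

```text
clock: 6.45
position: [0.5669, -0.1289, 0.3433]
tool_rot: [0.216, -0.038, 0.976, 0.009]
contact_force: [0.3, 0.4, 0.0]
finger_gap: 0.703
grip_force: 0.0
```

Request:
servo_tool --series '[{"dp": [0, -0.3, 0], "twist": [0, 0, 0], "gripper": 0.7}, {"dp": [0, -0.65, 0], "twist": [0, 0, 0], "gripper": 0.7}, {"dp": [0, -1, 0], "twist": [0, 0, 0], "gripper": 0.7}, {"dp": [0, -1, 0], "twist": [0, 0, 0], "gripper": 0.7}]'

```text
clock: 6.85
position: [0.5748, -0.2309, 0.3429]
tool_rot: [0.216, -0.036, 0.976, 0.008]
contact_force: [-0.0, 0.5, 0.1]
finger_gap: 0.705
grip_force: 0.0
```

```bash
python3 - <<'E'
from h import *
np.set_printoptions(precision=4,suppress=True)
s=readout.observe();print(s['clock'],s['position'],s['q'],s['contact_force'])
move([.5032,-.3992,.2],rot(6.2,0),s)
E
```

```text
6.85 [ 0.5748 -0.2309  0.3429] [-0.523  -0.0291  2.0162  0.3321  0.8152 -2.3552] [-0.0027  0.5116  0.1105]
dp [ 1.363 -1.626  0.941] tw [0.213 0.22  0.961] rows>= 4.641630442591809 10.570444231997682
```

Request:
servo_tool --series '[{"dp": [0.22, -0.27, 0.15], "twist": [0, 0, 0], "gripper": 0.7}, {"dp": [0.45, -0.54, 0.31], "twist": [0, 0, 0], "gripper": 0.7}, {"dp": [0.68, -0.81, 0.47], "twist": [0, 0, 0], "gripper": 0.7}]'

```text
clock: 7.15
position: [0.5387, -0.312, 0.2711]
tool_rot: [0.216, -0.038, 0.976, 0.008]
contact_force: [0.5, -0.1, 0.3]
finger_gap: 0.699
grip_force: 0.0
```

Request:
servo_tool --series '[{"dp": [0.34, -0.4, 0.23], "twist": [0.02, 0.02, 0.09], "gripper": 0.7}, {"dp": [0.68, -0.815, 0.47], "twist": [0.04, 0.04, 0.18], "gripper": 0.7}, {"dp": [0.68, -0.815, 0.47], "twist": [0.06, 0.06, 0.27], "gripper": 0.7}, {"dp": [0.68, -0.815, 0.47], "twist": [0.08, 0.083, 0.36], "gripper": 0.7}, {"dp": [0.68, -0.815, 0.47], "twist": [0.1, 0.103, 0.45], "gripper": 0.7}, {"dp": [0.68, -0.815, 0.47], "twist": [0.12, 0.124, 0.54], "gripper": 0.7}, {"dp": [0.68, -0.815, 0.47], "twist": [0.14, 0.144, 0.63], "gripper": 0.7}, {"dp": [0.68, -0.815, 0.47], "twist": [0.16, 0.165, 0.72], "gripper": 0.7}, {"dp": [0.68, -0.815, 0.47], "twist": [0.18, 0.186, 0.81], "gripper": 0.7}, {"dp": [0.68, -0.815, 0.47], "twist": [0.2, 0.206, 0.9], "gripper": 0.7}, {"dp": [0.68, -0.815, 0.47], "twist": [0.213, 0.22, 0.961], "gripper": 0.7}, {"dp": [0.68, -0.815, 0.47], "twist": [0.213, 0.22, 0.961], "gripper": 0.7}, {"dp": [0.68, -0.815, 0.47], "twist": [0.213, 0.22, 0.961], "gripper": 0.7}]'

```text
clock: 8.45
position: [0.5038, -0.3956, 0.2004]
tool_rot: [0.0, 0.665, 0.746, 0.0]
contact_force: [1.0, 0.8, -0.1]
finger_gap: 0.702
grip_force: 0.0
```

```bash
python3 - 2>/dev/null <<'E'
from h import *
np.set_printoptions(precision=4,suppress=True)
s=readout.observe();print(s['clock'],s['position'],s['q'])
c=grab('wrist');P=cloud(c);z=P[...,2]
def rect(m,n):
    q=P[m];print(n,len(q),np.median(q,0),cv2.minAreaRect(q[:,:2].astype(np.float32)))
near=lambda x,y,r:np.hypot(P[...,0]-x,P[...,1]-y)<r
rect(near(.503,-.4,.045)&(z>.074)&(z<.092),'bar')
rect((P[...,1]>-.457)&near(.503,-.4,.085)&(z>.04)&(z<.056),'lid')
rect(near(.511,-.482,.03)&(z>.034)&(z<.05),'handle')
cv2.imwrite('pics/w2.png',c['frame'][:,:,::-1])
move([.5032,-.3992,.056],rot(6.2,0),s)
E
```

```text
8.45 [ 0.5038 -0.3956  0.2004] [-0.7022  0.3032  1.8664  0.0001  0.9713 -0.817 ]
bar 655 [ 0.5021 -0.3982  0.0843] ((0.5024165511131287, -0.3994404673576355), (0.015599474310874939, 0.049337830394506454), 6.351918697357178)
lid 7234 [ 0.5012 -0.3932  0.0488] ((0.5025551319122314, -0.401517778635025), (0.11001645028591156, 0.11294319480657578), 6.952348709106445)
handle 364 [ 0.5116 -0.4756  0.0437] ((0.511679470539093, -0.4747828543186188), (0.014564640820026398, 0.04548684507608414), 6.4307637214660645)
dp [-0.034 -0.011  1.444] tw [0.    0.    0.004] rows>= 2.889170082202458 0.043689451882805735
```

View pics/w2.png

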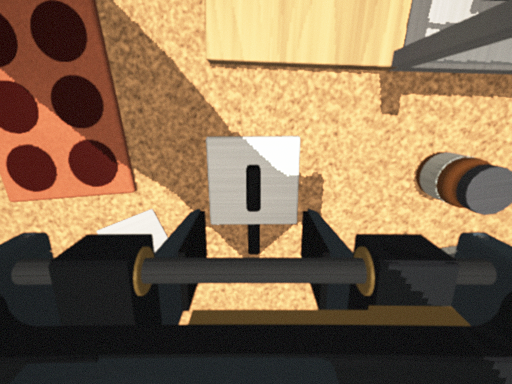

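The tin's bar shows at (253,188), centred between the fingers and aligned with them. I descend and grip.

Request:
servo_tool --series '[{"dp": [-0.036, -0.018, 0.35], "twist": [0, 0, 0], "gripper": 0.7}, {"dp": [-0.036, -0.018, 0.7], "twist": [0, 0, 0], "gripper": 0.7}, {"dp": [-0.036, -0.018, 0.95], "twist": [0, 0, 0], "gripper": 0.7}]'

```text
clock: 8.8
position: [0.5016, -0.3992, 0.1041]
tool_rot: [-0.0, 0.666, 0.746, 0.0]
contact_force: [-0.1, -0.9, -0.3]
finger_gap: 0.703
grip_force: 0.0
```

Request:
servo_tool --series '[{"dp": [0, 0, 0.2], "twist": [0, 0, 0], "gripper": 0.7}, {"dp": [0, 0, 0.35], "twist": [0, 0, 0], "gripper": 0.7}, {"dp": [0, 0, 0.49], "twist": [0, 0, 0], "gripper": 0.7}, {"dp": [0, 0, 0.49], "twist": [0, 0, 0], "gripper": 0.7}, {"dp": [0, 0, 0.49], "twist": [0, 0, 0], "gripper": 0}, {"dp": [0, 0, 0.49], "twist": [0, 0, 0], "gripper": 0}, {"dp": [0, 0, 0.49], "twist": [0, 0, 0], "gripper": 0}, {"dp": [0, 0, 0.49], "twist": [0, 0, 0], "gripper": 0}, {"dp": [0, 0, 0.49], "twist": [0, 0, 0], "gripper": 0}, {"dp": [0, 0, 0.49], "twist": [0, 0, 0], "gripper": 0}, {"dp": [0, 0, 0.49], "twist": [0, 0, 0], "gripper": 0}, {"dp": [0, 0, 0.49], "twist": [0, 0, 0], "gripper": 0}, {"dp": [0, 0, 0.49], "twist": [0, 0, 0], "gripper": 0}]' --squeeze 35

```text
clock: 10.1
position: [0.5027, -0.4, 0.0572]
tool_rot: [0.0, 0.667, 0.745, 0.0]
contact_force: [1.7, 0.5, 3.6]
finger_gap: 0.176
grip_force: 35.0
```

```bash
python3 - <<'E'
from h import *
np.set_printoptions(precision=4,suppress=True)
s=readout.observe();print(s['clock'],s['position'],s['tool_rot'],s['finger_gap'],s['grip_force'],s['contact_force'])
q=s['tool_rot'];r0=R.from_quat([q[1],q[2],q[3],q[0]]);y=r0.as_matrix()[:,1];print('tool y angle',np.degrees(np.arctan2(y[1],y[0])))
# after lift 0.1: to above landing
tgt=cab([-.085,.115,0]);print(tgt)
E
```

```text
10.1 [ 0.5027 -0.4     0.0572] [0.0005 0.6667 0.7454 0.0001] 0.1759285525794077 35.001155734062195 [1.7101 0.4704 3.6165]
tool y angle 6.380126751558176
[0.5423 0.087  0.    ]
```

Request:
servo_tool --series '[{"dp": [0, 0, -0.2], "twist": [0, 0, 0], "gripper": 0}, {"dp": [0, 0, -0.5], "twist": [0, 0, 0], "gripper": 0}, {"dp": [0, 0, -0.8], "twist": [0, 0, 0], "gripper": 0}, {"dp": [0, 0, -1.0], "twist": [0, 0, 0], "gripper": 0}, {"dp": [0, 0, -1.0], "twist": [0, 0, 0], "gripper": 0}]'

```text
clock: 10.6
position: [0.5031, -0.4005, 0.1591]
tool_rot: [0.002, 0.667, 0.745, 0.0]
contact_force: [0.4, -0.4, -6.2]
finger_gap: 0.173
grip_force: 35.0
```

Request:
servo_tool --series '[{"dp": [0.08, 0, -0.1], "twist": [0, 0, 0.07], "gripper": 0}, {"dp": [0.16, 0, -0.2], "twist": [0, 0, 0.15], "gripper": 0}, {"dp": [0.24, 0, -0.3], "twist": [0, 0, 0.23], "gripper": 0}, {"dp": [0.32, 0, -0.3], "twist": [0, 0, 0.31], "gripper": 0}, {"dp": [0.4, 0, -0.3], "twist": [0, 0, 0.39], "gripper": 0}, {"dp": [0.48, 0, -0.3], "twist": [0, 0, 0.47], "gripper": 0}, {"dp": [0.56, 0, -0.3], "twist": [0, 0, 0.55], "gripper": 0}, {"dp": [0.64, 0, -0.3], "twist": [0, 0, 0.63], "gripper": 0}, {"dp": [0.72, 0, -0.3], "twist": [0, 0, 0.71], "gripper": 0}, {"dp": [0.8, 0, -0.3], "twist": [0, 0, 0.79], "gripper": 0}, {"dp": [0.88, 0, -0.3], "twist": [0, 0, 0.87], "gripper": 0}, {"dp": [0.95, 0, -0.3], "twist": [0, 0, 0.94], "gripper": 0}, {"dp": [1.0, 0, -0.3], "twist": [0, 0, 1.0], "gripper": 0}, {"dp": [1.0, 0, -0.3], "twist": [0, 0, 1.0], "gripper": 0}]'

```text
clock: 12.0
position: [0.4903, -0.2994, 0.1851]
tool_rot: [-0.001, 0.998, 0.055, -0.001]
contact_force: [-0.4, -0.8, -5.6]
finger_gap: 0.176
grip_force: 35.0
```

Request:
servo_tool --series '[{"dp": [-0.04, -0.25, 0], "twist": [0, 0, 0.006], "gripper": 0}, {"dp": [-0.08, -0.5, 0], "twist": [0, 0, 0.012], "gripper": 0}, {"dp": [-0.12, -0.75, 0], "twist": [0, 0, 0.018], "gripper": 0}, {"dp": [-0.16, -0.99, 0], "twist": [0, 0, 0.024], "gripper": 0}]'

```text
clock: 12.4
position: [0.4634, -0.2029, 0.1858]
tool_rot: [-0.0, 0.999, 0.038, -0.001]
contact_force: [-0.3, -0.2, -6.1]
finger_gap: 0.172
grip_force: 35.0
```

Request:
servo_tool --series '[{"dp": [0.02, -0.24, 0], "twist": [0, 0, 0], "gripper": 0}, {"dp": [0.035, -0.48, 0], "twist": [0, 0, 0], "gripper": 0}, {"dp": [0.053, -0.72, 0], "twist": [0, 0, 0], "gripper": 0}, {"dp": [0.071, -0.965, 0], "twist": [0, 0, 0], "gripper": 0}, {"dp": [0.071, -0.965, 0], "twist": [0, 0, 0], "gripper": 0}]'

```text
clock: 12.9
position: [0.4635, -0.1052, 0.1859]
tool_rot: [-0.0, 0.999, 0.039, -0.001]
contact_force: [0.2, -0.6, -5.6]
finger_gap: 0.173
grip_force: 35.0
```

```bash
python3 - <<'E'
from h import *
np.set_printoptions(precision=4,suppress=True)
s=readout.observe();print(s['clock'],s['position'],s['q'],s['finger_gap'],s['grip_force'],s['contact_force'])
t=cab([-.115,.117,0]);t[2]=.187;print(t)
move(t,rot(-85.8,0),s)
E
```

```text
12.9 [ 0.4635 -0.1052  0.1859] [-0.2723  0.0595  2.1943  0.0002  0.8891  1.2198] 0.17289191578724042 34.997620582580566 [ 0.1597 -0.563  -5.6451]
[0.5122 0.0868 0.187 ]
dp [ 0.637 -1.875 -0.011] tw [-0.     0.001  0.003] rows>= 3.9604445072905756 0.03643594115208761
```

Request:
servo_tool --series '[{"dp": [0.02, -0.24, 0], "twist": [0, 0, 0], "gripper": 0}, {"dp": [0.035, -0.48, 0], "twist": [0, 0, 0], "gripper": 0}, {"dp": [0.053, -0.72, 0], "twist": [0, 0, 0], "gripper": 0}, {"dp": [0.071, -0.965, 0], "twist": [0, 0, 0], "gripper": 0}]'

```text
clock: 13.3
position: [0.464, -0.01, 0.1862]
tool_rot: [0.0, 0.999, 0.038, -0.0]
contact_force: [-0.3, -0.6, -5.5]
finger_gap: 0.176
grip_force: 35.0
```

Request:
servo_tool --series '[{"dp": [0.14, -0.23, 0], "twist": [0, 0, 0], "gripper": 0}, {"dp": [0.28, -0.46, 0], "twist": [0, 0, 0], "gripper": 0}, {"dp": [0.42, -0.69, 0], "twist": [0, 0, 0], "gripper": 0}, {"dp": [0.566, -0.91, 0], "twist": [0, 0, 0], "gripper": 0}, {"dp": [0.566, -0.91, 0], "twist": [0, 0, 0], "gripper": 0}, {"dp": [0.566, -0.91, 0], "twist": [0, 0, 0], "gripper": 0}]'

```text
clock: 13.9
position: [0.5138, 0.0844, 0.1861]
tool_rot: [0.0, 0.999, 0.038, -0.0]
contact_force: [0.1, 0.6, -5.0]
finger_gap: 0.174
grip_force: 35.0
```

Request:
servo_tool --series '[{"dp": [0, 0, 0.2], "twist": [0, 0, 0], "gripper": 0}, {"dp": [0, 0, 0.4], "twist": [0, 0, 0], "gripper": 0}, {"dp": [0, 0, 0.6], "twist": [0, 0, 0], "gripper": 0}, {"dp": [0, 0, 0.75], "twist": [0, 0, 0], "gripper": 0}, {"dp": [0, 0, 0.85], "twist": [0, 0, 0], "gripper": 0}, {"dp": [0, 0, 0.93], "twist": [0, 0, 0], "gripper": 0}, {"dp": [0, 0, 0.99], "twist": [0, 0, 0], "gripper": 0}, {"dp": [0, 0, 0.99], "twist": [0, 0, 0], "gripper": 0}, {"dp": [0, 0, 0.99], "twist": [0, 0, 0], "gripper": 0}]'

```text
clock: 14.8
position: [0.5143, 0.0846, 0.0883]
tool_rot: [0.0, 0.999, 0.037, 0.0]
contact_force: [0.6, 0.3, -5.4]
finger_gap: 0.175
grip_force: 35.0
```

```bash
python3 - 2>/dev/null <<'E'
from h import *
np.set_printoptions(precision=4,suppress=True)
s=readout.observe();print(s['clock'],s['position'],s['q'],s['finger_gap'],s['grip_force'],s['contact_force'],'cab',incab(s['position']))
E
```

```text
14.8 [0.5143 0.0846 0.0883] [ 0.1185  0.2981  2.1408 -0.0004  0.702   1.6157] 0.17475867018187005 34.998682737350464 [ 0.5834  0.2606 -5.4278] cab [-0.1131  0.1147  0.0883]
```

Request:
servo_tool --series '[{"dp": [0, 0, 0.01], "twist": [0, 0, 0], "gripper": 0}, {"dp": [0, 0, 0.02], "twist": [0, 0, 0], "gripper": 0}, {"dp": [0, 0, 0.02], "twist": [0, 0, 0], "gripper": 0}]'

```text
clock: 15.1
position: [0.5144, 0.0847, 0.0871]
tool_rot: [0.0, 0.999, 0.037, 0.0]
contact_force: [-8.4, -1.0, 15.1]
finger_gap: 0.176
grip_force: 35.0
```

Request:
servo_tool --series '[{"dp": [0, 0, 0], "twist": [0, 0, 0], "gripper": 0.6}, {"dp": [0, 0, 0], "twist": [0, 0, 0], "gripper": 0.6}, {"dp": [0, 0, 0], "twist": [0, 0, 0], "gripper": 0.6}, {"dp": [0, 0, 0], "twist": [0, 0, 0], "gripper": 0.6}, {"dp": [0, 0, 0], "twist": [0, 0, 0], "gripper": 0.6}, {"dp": [0, 0, 0], "twist": [0, 0, 0], "gripper": 0.6}, {"dp": [0, 0, -0.3], "twist": [0, 0, 0], "gripper": 0.6}, {"dp": [0, 0, -0.6], "twist": [0, 0, 0], "gripper": 0.6}, {"dp": [-0.3, 0, -0.9], "twist": [0, 0, 0], "gripper": 0.6}, {"dp": [-0.8, 0, -0.9], "twist": [0, 0, 0], "gripper": 0.6}, {"dp": [-0.8, 0, -0.9], "twist": [0, 0, 0], "gripper": 0.6}]'

```text
clock: 16.2
position: [0.4293, 0.0783, 0.1754]
tool_rot: [0.0, 0.999, 0.037, -0.001]
contact_force: [0.5, 0.5, 0.5]
finger_gap: 0.597
grip_force: 0.0
```

```bash
python3 - 2>/dev/null <<'E'
from h import *
np.set_printoptions(precision=4,suppress=True)
s=readout.observe();print(s['clock'],s['position'],s['q'],s['contact_force'],'cab',incab(s['position']))
for n in ('wrist','top'):
    c=grab(n);P=cloud(c);Q=incab(P.reshape(-1,3)).reshape(P.shape)
    def rect(m,k):
        q=Q[m];print(n,k,len(q),np.median(q,0) if len(q) else '',cv2.minAreaRect(q[:,:2].astype(np.float32)) if len(q)>4 else '')
    near=lambda x,y,r:np.hypot(Q[...,0]-x,Q[...,1]-y)<r
    z=Q[...,2]
    rect(near(-.113,.115,.045)&(z>.104)&(z<.122),'bar')
    rect((Q[...,0]>-.168)&near(-.113,.115,.085)&(z>.068)&(z<.088),'lid')
    rect((Q[...,0]<-.172)&near(-.2,.115,.035)&(z>.06)&(z<.085),'handle')
cv2.imwrite('pics/w3.png',load('wrist')['frame'][:,:,::-1])
E
```

```text
16.2 [0.4293 0.0783 0.1754] [ 0.1271  0.0088  2.2711 -0.0003  0.8634  1.6241] [0.4641 0.4777 0.5212] cab [-0.1984  0.1146  0.1754]
wrist bar 1272 [-0.1126  0.1144  0.1144] ((-0.11362748593091965, 0.11385589092969894), (0.015760518610477448, 0.05005553364753723), 89.5519790649414)
wrist lid 13353 [-0.1079  0.1144  0.0788] ((-0.11355972290039062, 0.11405083537101746), (0.10896357148885727, 0.10989367216825485), 0.0800844058394432)
wrist handle 615 [-0.1922  0.1143  0.0736] ((-0.19308780133724213, 0.11376596987247467), (0.01574041321873665, 0.04203304648399353), 89.81295013427734)
top bar 49 [-0.1143  0.1127  0.1109] ((-0.11387874186038971, 0.11370711028575897), (0.012602136470377445, 0.04764828830957413), 87.44849395751953)
top lid 573 [-0.1067  0.1122  0.0762] ((-0.1120719313621521, 0.11418727040290833), (0.11088468879461288, 0.10377621650695801), 89.44513702392578)
top handle 0
```

View pics/w3.png

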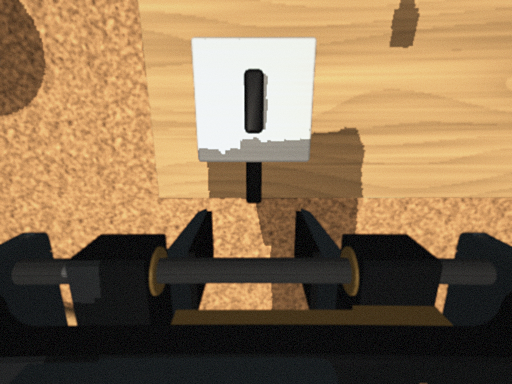

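The tin stands squarely on the board (bar at (255,100), handle pointing to the robot at (254,185)) at cabinet (−0.1135, 0.114). I'll fit the arm's planar geometry from recorded states to choose a reachable tilt for the slide.

```bash
cat > kin.py <<'E'
from h import *
from scipy.optimize import least_squares
D=[([1.1257,.3793,1.7346,0,1.0285],[.2801,.6412,.2134]),([.2253,-.0397,2.1702,-.0006,1.0109],[.4509,.1271,.244]),([-.7022,.3032,1.8664,.0001,.9713],[.5038,-.3956,.2004]),([-.2723,.0595,2.1943,.0002,.8891],[.4635,-.1052,.1859]),([.1185,.2981,2.1408,-.0004,.702],[.5143,.0846,.0883]),([.1271,.0088,2.2711,-.0003,.8634],[.4293,.0783,.1754]),
([-.12,.1713,2.2094,.2497,.3419],[.5929,-.0256,.1513]),([-.1195,-.0195,2.1463,.1498,.5918],[.5928,-.0252,.2712]),([-.523,-.0291,2.0162,.3321,.8152],[.5748,-.2309,.3429])]
def fk(p,q):
    a,h,L1,L2,e,Lt=p; q1,q2,q3,q4,q5=q
    f=R.from_euler('Y',q2+q3); A=R.from_euler('Z',q1)
    v=np.array([a,0,h])+L1*np.array([np.sin(q2),0,np.cos(q2)])+f.apply([e,0,L2])+(f*R.from_euler('ZY',[q4,q5])).apply([0,0,Lt])
    return A.apply(v), (A*f*R.from_euler('ZY',[q4,q5])).apply([0,0,1])
s=least_squares(lambda p:np.concatenate([fk(p,q)[0]-x for q,x in D]),[0,.4,.45,.4,0,.25]); KP=s.x; kres=np.abs(s.fun).max()
LO=np.array([-2.77,-.74,0,-1.06,.31]);HI=np.array([2.77,2.19,2.66,4.2,2.87])
def ik(p,tilt,x0):
    tz=C.apply([np.sin(np.radians(tilt)),0,-np.cos(np.radians(tilt))])
    f=lambda q:np.r_[(fk(KP,q)[0]-p)*10,fk(KP,q)[1]-tz]
    r=least_squares(f,np.clip(x0,LO+1e-3,HI-1e-3),bounds=(LO,HI)); return r.x,np.abs(r.fun).max()
E
python3 - <<'E'
from kin import *
np.set_printoptions(precision=3,suppress=True)
print(KP,kres)
for x in (-.195,-.136,-.1,-.05,0,.03):
  for t in (0,15,25,40,55,65,75):
    o=[]
    for x0 in ([.1,.2,2.1,0,.6],[.1,.2,2.1,3.14,.6]):
        q,e=ik(cab([x,.114,.055]),t,np.array(x0)); o.append(f'{e:.3f} {q}')
    print(x,t,' | '.join(o))
E
```

```text
[-0.003  0.331  0.561  0.601  0.04   0.295] 0.02387646867723467
-0.195 0 0.000 [0.178 0.259 2.296 0.    0.586] | 0.524 [0.358 0.241 2.559 4.2   0.31 ]
-0.195 15 0.033 [ 0.203  0.192  2.418 -0.123  0.31 ] | 0.273 [0.36  0.229 2.561 4.2   0.31 ]
-0.195 25 0.174 [ 0.361  0.197  2.473 -1.06   0.31 ] | 0.135 [0.331 0.224 2.579 3.965 0.31 ]
-0.195 40 0.258 [ 0.363  0.184  2.476 -1.06   0.31 ] | 0.000 [0.257 0.259 2.63  3.414 0.451]
-0.195 55 0.426 [ 0.364  0.171  2.48  -1.06   0.31 ] | 0.063 [0.38  0.468 2.66  3.53  0.914]
-0.195 65 0.508 [ 0.364  0.164  2.482 -1.06   0.31 ] | 0.033 [0.387 0.775 2.66  3.459 1.449]
-0.195 75 0.648 [ 0.365  0.157  2.483 -1.06   0.31 ] | 0.000 [0.366 0.948 2.635 3.428 1.733]
-0.136 0 0.000 [0.166 0.332 2.186 0.    0.624] | 0.546 [0.325 0.302 2.466 4.2   0.31 ]
-0.136 15 0.011 [ 0.183  0.262  2.322 -0.096  0.31 ] | 0.294 [0.326 0.293 2.467 4.2   0.31 ]
-0.136 25 0.121 [ 0.26   0.259  2.338 -0.538  0.31 ] | 0.135 [0.326 0.287 2.468 4.2   0.31 ]
-0.136 40 0.243 [ 0.328  0.258  2.378 -1.06   0.31 ] | 0.000 [0.222 0.305 2.527 3.392 0.394]
-0.136 55 0.412 [ 0.329  
[... 2073 characters left out ...]
  0.403  2.155 -1.06   0.31 ] | 0.000 [0.205 0.772 2.365 3.273 1.305]
0.03 0 0.000 [0.143 0.53  1.855 0.    0.756] | 0.617 [0.262 0.469 2.2   4.2   0.31 ]
0.03 15 0.000 [ 0.152  0.456  2.011 -0.05   0.414] | 0.362 [0.262 0.465 2.2   4.2   0.31 ]
0.03 25 0.084 [ 0.166  0.441  2.055 -0.175  0.31 ] | 0.201 [0.263 0.462 2.199 4.2   0.31 ]
0.03 40 0.198 [ 0.264  0.445  2.105 -1.06   0.31 ] | 0.034 [0.176 0.461 2.242 3.389 0.31 ]
0.03 55 0.351 [ 0.264  0.441  2.104 -1.06   0.31 ] | 0.000 [0.182 0.543 2.303 3.286 0.667]
0.03 65 0.448 [ 0.264  0.439  2.104 -1.06   0.31 ] | 0.000 [0.189 0.645 2.324 3.27  0.963]
0.03 75 0.611 [ 0.264  0.436  2.104 -1.06   0.31 ] | 0.000 [0.195 0.769 2.317 3.265 1.254]
```

```bash
cat > kin2.py <<'E'
from h import *
from scipy.optimize import least_squares
import itertools
D=[([1.1257,.3793,1.7346,0,1.0285,-.0333],[.2801,.6412,.2134],[0,.2044,.9789,0]),([.2253,-.0397,2.1702,-.0006,1.0109,-.9291],[.4509,.1271,.244],[0,.2065,.9784,0]),([-.7022,.3032,1.8664,.0001,.9713,-.817],[.5038,-.3956,.2004],[0,.665,.746,0]),([.1185,.2981,2.1408,-.0004,.702,1.6157],[.5143,.0846,.0883],[0,.999,.037,0]),([.1271,.0088,2.2711,-.0003,.8634,1.6241],[.4293,.0783,.1754],[0,.999,.037,0]),
([-.12,.1713,2.2094,.2497,.3419,-1.9851],[.5929,-.0256,.1513],[.2162,-.0374,.9756,.0084]),([-.1195,-.0195,2.1463,.1498,.5918,-1.8735],[.5928,-.0252,.2712],[.2162,-.0374,.9756,.0084]),([-.523,-.0291,2.0162,.3321,.8152,-2.3552],[.5748,-.2309,.3429],[.216,-.036,.976,.008]),([-.1318,-.0587,2.2475,.1742,.5324,-1.9105],[.5482,-.0253,.2406],[.2158,-.0374,.9757,.0086])]
def fk(P,q):
    a,h,L1,L2,e,Lt,c=P[:7]; s4,s6=SG; q1,q2,q3,q4,q5,q6=q
    A=R.from_euler('Z',q1); F=A*R.from_euler('Y',q2+q3); W=F*R.from_euler('ZY',[s4*q4,q5])
    v=A.apply([a,0,h])+L1*A.apply([np.sin(q2),0,np.cos(q2)])+F.apply([e,0,L2])
    return v+W.apply([0,0,Lt]), W*R.from_euler('Z',s6*q6+c), v
best=None
for SG in itertools.product((1,-1),(1,-1)):
  for c0 in (0,1.57,3.14,-1.57):
    f=lambda p:np.concatenate([np.r_[(fk(p,q)[0]-x)*5,(fk(p,q)[1].inv()*R.from_quat([w[1],w[2],w[3],w[0]])).as_rotvec()*.5] for q,x,w in D])
    s=least_squares(f,[0,.33,.56,.6,.04,.295,c0])
    if best is None or s.cost<best[0]: best=(s.cost,SG,s.x)
_,SG,KP=best
LO=np.array([-2.77,-.74,0,-1.06,.31,-3.08]);HI=np.array([2.77,2.19,2.66,4.2,2.87,3.08])
def ik(p,r,x0):
    def f(q): a,b,_=fk(KP,q); return np.r_[(a-p)*5,(b.inv()*r).as_rotvec()]
    o=least_squares(f,np.clip(x0,LO+1e-3,HI-1e-3),bounds=(LO,HI)); return o.x,np.abs(o.fun).max()
E
python3 - <<'E'
from kin2 import *
np.set_printoptions(precision=3,suppress=True)
print(best[:2],KP,max(np.linalg.norm(fk(KP,q)[0]-x) for q,x,w in D))
for x,t in ((-.22,40),(-.195,40),(-.2,70),(-.19,70),(-.136,60),(-.1,60),(0,60),(.03,60),(.03,65),(.03,70)):
    for z in (.055,.06):
        q,e=ik(cab([x,.114,z]),rot(94.2,t),[.2,.5,2.5,3.3,.8,-1.5]);print(x,t,z,round(e,4),q)
E
```

```text
(np.float64(0.0566370633498137), (1, 1)) [-0.005  0.33   0.569  0.602  0.043  0.3    1.571] 0.024710909186713387
-0.22 40 0.055 0.0171 [0.284 0.243 2.66  3.461 0.451 1.446]
-0.22 40 0.06 0.0193 [0.284 0.22  2.66  3.48  0.427 1.426]
-0.195 40 0.055 0.0 [0.259 0.266 2.63  3.413 0.459 1.469]
-0.195 40 0.06 0.0 [0.259 0.246 2.632 3.424 0.441 1.457]
-0.2 70 0.055 0.0087 [0.378 0.887 2.66  3.433 1.618 1.69 ]
-0.2 70 0.06 0.0169 [0.387 0.881 2.66  3.445 1.618 1.691]
-0.19 70 0.055 0.0 [0.352 0.854 2.655 3.404 1.576 1.67 ]
-0.19 70 0.06 0.0015 [0.354 0.837 2.66  3.406 1.565 1.667]
-0.136 60 0.055 0.0 [0.265 0.584 2.598 3.329 1.087 1.58 ]
-0.136 60 0.06 0.0 [0.265 0.565 2.602 3.331 1.072 1.576]
-0.1 60 0.055 0.0 [0.241 0.574 2.541 3.311 1.021 1.566]
-0.1 60 0.06 0.0 [0.241 0.557 2.545 3.313 1.008 1.563]
0 60 0.055 0.0 [0.196 0.584 2.375 3.281 0.866 1.542]
0 60 0.06 0.0 [0.196 0.571 2.378 3.283 0.855 1.54 ]
0.03 60 0.055 0.0 [0.187 0.595 2.323 3.276 0.825 1.536]
0.03 60 0.06 0.0 [0.187 0.582 2.326 3.277 0.815 1.535]
0.03 65 0.055 0.0 [0.191 0.651 2.33  3.27  0.975 1.548]
0.03 65 0.06 0.0 [0.191 0.638 2.333 3.271 0.965 1.547]
0.03 70 0.055 0.0 [0.194 0.712 2.33  3.267 1.123 1.558]
0.03 70 0.06 0.0 [0.194 0.699 2.334 3.268 1.114 1.556]
```

```bash
sed -i "s/a,h,L1,L2,e,Lt,c=P\[:7\]/a,h,L1,L2,e,Lt,c,d=P/; s/A.apply(\[a,0,h\])/A.apply([a,d,h])/; s/.295,c0\]/.295,c0,.02]/" kin2.py
cat > flip.py <<'E'
from kin2 import *
np.set_printoptions(precision=3,suppress=True)
if __name__=='__main__':
    print(best[:2],KP,max(np.linalg.norm(fk(KP,q)[0]-x) for q,x,w in D))
    for x,t,z in ((-.195,40,.055),(-.19,70,.055),(-.136,60,.055),(-.1,60,.055),(.03,60,.055),(.03,65,.055)):
        q,e=ik(cab([x,.114,z]),rot(94.2,t),[.2,.5,2.5,3.3,.8,1.5]);print(x,t,z,round(e,4),q)
        q,e=ik(cab([x,.114,z]),rot(-85.8,t),[.2,.5,2.5,3.3,.8,-1.5]);print(' other',x,t,z,round(e,4),q)
    for p in ((.45,.05,.40),(.42,.05,.35)):
        for t in (0,20):
            print(p,t,ik(np.array(p),rot(-85.8,t),[.1,0,2.2,0,.8,1.6]))
    for z in (.2,.3): # final pre pose
        q,e=ik(np.array([.45,.06,z]),rot(94.2,60),[.2,.5,2.5,3.3,.8,1.5]);print(z,e,q)
E
python3 flip.py
```

```text
(np.float64(1.0205906507902008e-06), (1, 1)) [0.    0.318 0.551 0.604 0.041 0.269 1.571 0.023] 7.395432618287074e-05
-0.195 40 0.055 0.0 [0.159 0.25  2.605 3.279 0.413 1.511]
 other -0.195 40 0.055 0.0 [ 0.159  0.25   2.605  3.279  0.413 -1.631]
-0.19 70 0.055 0.0 [0.192 0.737 2.632 3.254 1.448 1.598]
 other -0.19 70 0.055 0.0 [ 0.192  0.737  2.632  3.254  1.448 -1.544]
-0.136 60 0.055 0.0 [0.159 0.525 2.564 3.23  0.995 1.566]
 other -0.136 60 0.055 0.0 [ 0.159  0.525  2.564  3.23   0.995 -1.576]
-0.1 60 0.055 0.0 [0.149 0.527 2.505 3.223 0.938 1.561]
 other -0.1 60 0.055 0.0 [ 0.149  0.527  2.505  3.223  0.938 -1.581]
0.03 60 0.055 0.0 [0.126 0.575 2.279 3.208 0.76  1.549]
 other 0.03 60 0.055 0.0 [ 0.126  0.575  2.279  3.208  0.76  -1.592]
0.03 65 0.055 0.0 [0.127 0.622 2.286 3.204 0.901 1.555]
 other 0.03 65 0.055 0.0 [ 0.127  0.622  2.286  3.204  0.901 -1.587]
(0.45, 0.05, 0.4) 0 (array([ 0.059, -0.227,  2.041, -0.   ,  1.327,  1.557]), np.float64(3.185852204814981e-14))
(0.45, 0.05, 0.4) 20 (array([ 0.056, -0.412,  2.199,  0.007,  1.005,  1.55 ]), np.float64(1.586525913898837e-11))
(0.42, 0.05, 0.35) 0 (array([ 0.063, -0.25 ,  2.147, -0.   ,  1.244,  1.561]), np.float64(4.65978786397616e-13))
(0.42, 0.05, 0.35) 20 (array([ 0.061, -0.443,  2.305,  0.005,  0.93 ,  1.556]), np.float64(1.360766441475987e-10))
0.2 0.06059019090274731 [ 0.108 -0.139  2.66   3.253  0.375  1.487]
0.3 0.09590063611728605 [ 0.24  -0.422  2.66   4.061  0.31   0.749]
```

```bash
cat > t.py <<'E'
from flip import *
for g in (-.2,-.195):
  for t in (40,45,50,55,60):
    o=[]
    for dz in (0,.03,.06,.1,.15):
        for dx in (0,):
            th=np.radians(t); p=cab([g+.019*np.sin(th)+dx,.114,.066-.019*np.cos(th)+dz])
            q,e=ik(p,rot(-85.8,t),[.16,.4,2.6,3.25,.6,-1.6]); o.append(f'{e:.3f}/{q[2]:.2f}/{q[4]:.2f}')
    print(g,t,o)
# flip candidates
for q2 in (-.3,-.1,.1,.3):
  for q3 in (2.3,2.5):
    for q5 in (.45,.6):
      A=[fk(KP,[.15,q2,q3,s*np.pi,q5,1.6-s*np.pi]) for s in (0,.5,1)]
      z=[a[1].as_matrix()[:,2] for a in A]
      print(q2,q3,q5,'tcp',*[a[0] for a in A],'tilt',np.degrees(np.arctan2(z[0][0],-z[0][2])).round(),np.degrees(np.arctan2(z[2][0],-z[2][2])).round())
E
python3 t.py
```

```text
-0.2 40 ['0.000/2.59/0.42', '0.000/2.60/0.31', '0.050/2.62/0.31', '0.110/2.63/0.31', '0.158/2.63/0.31']
-0.2 45 ['0.000/2.61/0.57', '0.000/2.62/0.46', '0.000/2.63/0.35', '0.051/2.65/0.31', '0.099/2.64/0.31']
-0.2 50 ['0.000/2.63/0.74', '0.000/2.64/0.63', '0.000/2.65/0.51', '0.000/2.66/0.35', '0.061/2.66/0.31']
-0.2 55 ['0.000/2.64/0.90', '0.000/2.66/0.79', '0.024/2.66/0.65', '0.034/2.66/0.45', '0.031/2.66/0.31']
-0.2 60 ['0.000/2.64/1.08', '0.012/2.66/0.96', '0.052/2.66/0.81', '0.071/2.66/0.59', '0.058/2.66/0.36']
-0.195 40 ['0.000/2.58/0.41', '0.000/2.59/0.31', '0.051/2.61/0.31', '0.111/2.63/0.31', '0.157/2.62/0.31']
-0.195 45 ['0.000/2.60/0.57', '0.000/2.62/0.46', '0.000/2.62/0.35', '0.051/2.64/0.31', '0.101/2.63/0.31']
-0.195 50 ['0.000/2.62/0.73', '0.000/2.64/0.62', '0.000/2.65/0.51', '0.000/2.65/0.35', '0.066/2.66/0.31']
-0.195 55 ['0.000/2.63/0.90', '0.000/2.65/0.79', '0.008/2.66/0.66', '0.021/2.66/0.48', '0.016/2.66/0.31']
-0.195 60 ['0.000/2.63/1.07', '0.000/2.66/0.96', '0.034/2.66/0.82', '0.057/2.66/0.60', '0.046/2.66/0.38']
-0.3 2.3 0.45 tcp [0.531 0.104 0.348] [0.562 0.227
[... 722 characters left out ...]
135] [0.568 0.228 0.214] [0.671 0.125 0.293] tilt 17.0 68.0
0.1 2.3 0.6 tcp [0.462 0.093 0.127] [0.55  0.26  0.229] [0.683 0.127 0.332] tilt 8.0 77.0
0.1 2.5 0.45 tcp [0.348 0.076 0.06 ] [0.43  0.207 0.12 ] [0.546 0.106 0.18 ] tilt 5.0 57.0
0.1 2.5 0.6 tcp [0.308 0.07  0.059] [0.414 0.24  0.137] [0.565 0.109 0.215] tilt -3.0 65.0
0.3 2.3 0.45 tcp [0.455 0.092 0.038] [0.536 0.223 0.098] [0.653 0.122 0.158] tilt 5.0 57.0
0.3 2.3 0.6 tcp [0.415 0.086 0.037] [0.521 0.256 0.115] [0.672 0.125 0.194] tilt -3.0 65.0
0.3 2.5 0.45 tcp [ 0.29   0.067 -0.006] [0.382 0.199 0.033] [0.508 0.1   0.073] tilt -6.0 45.0
0.3 2.5 0.6 tcp [0.251 0.062 0.002] [0.37  0.233 0.052] [0.534 0.104 0.103] tilt -15.0 54.0
```

```bash
cat > rows.py <<'E'
from flip import *
import json
def rel(p0,r0,p,r): return r0.inv().apply(p-p0)/.1,(r0.inv()*r).as_rotvec()/(np.pi/2)
def pr(p0,r0,seq,g):
    rows=[]
    for p,r in seq:
        d,t=rel(p0,r0,p,r); rows.append({"dp":[round(float(v),3) for v in d],"twist":[round(float(v),3) for v in t],"gripper":g})
    print(json.dumps(rows))
E
python3 - <<'E'
from rows import *
s=readout.observe();q=s['tool_rot'];r0=R.from_quat([q[1],q[2],q[3],q[0]]);p0=s['position']
Q=lambda u:[.15,-.1,2.5,u*np.pi,.45,1.6-u*np.pi]
P=lambda u:fk(KP,Q(u))[:2]
a=P(0);d,t=rel(p0,r0,*a);print(d,t)
for h in (0,.5): pr(*P(h),[P(h+.05*i) for i in range(1,11)],0.6)
e=P(1);print(e[0],e[1].as_matrix()[:,2])
th=np.radians(50);g=-.196
for dz in (.08,.06,0):
    p=cab([g+.019*np.sin(th),.114,.067-.019*np.cos(th)+dz]);print(dz,p,rel(*e,p,rot(-85.8,50)),ik(p,rot(-85.8,50),[.16,.4,2.6,3.25,.6,-1.6]))
from scipy.spatial.transform import Slerp
p=cab([g+.019*np.sin(th),.114,.067-.019*np.cos(th)+.08]);sl=Slerp([0,1],R.concatenate([e[1],rot(-85.8,50)]))
x=np.array(Q(1))
for u in np.linspace(0,1,6): x,er=ik(e[0]+(p-e[0])*u,sl(u),x);print(u,er,x)
E
```

```text
[-0.417 -0.071  0.407] [ 0.01   0.185 -0.03 ]
[{"dp": [0.008, -0.183, -0.006], "twist": [0.043, 0.002, -0.01], "gripper": 0.6}, {"dp": [0.041, -0.363, -0.025], "twist": [0.086, 0.011, -0.02], "gripper": 0.6}, {"dp": [0.099, -0.534, -0.055], "twist": [0.127, 0.027, -0.029], "gripper": 0.6}, {"dp": [0.181, -0.693, -0.097], "twist": [0.165, 0.048, -0.037], "gripper": 0.6}, {"dp": [0.284, -0.835, -0.149], "twist": [0.199, 0.076, -0.045], "gripper": 0.6}, {"dp": [0.406, -0.958, -0.21], "twist": [0.229, 0.108, -0.052], "gripper": 0.6}, {"dp": [0.544, -1.058, -0.278], "twist": [0.253, 0.145, -0.057], "gripper": 0.6}, {"dp": [0.695, -1.133, -0.351], "twist": [0.272, 0.186, -0.061], "gripper": 0.6}, {"dp": [0.854, -1.18, -0.429], "twist": [0.284, 0.229, -0.063], "gripper": 0.6}, {"dp": [1.018, -1.199, -0.509], "twist": [0.29, 0.273, -0.064], "gripper": 0.6}]
[{"dp": [0.183, 0.008, -0.006], "twist": [-0.002, 0.043, -0.01], "gripper": 0.6}, {"dp": [0.363, 0.041, -0.025], "twist": [-0.011, 0.086, -0.02], "gripper": 0.6}, {"dp": [0.534, 0.099, -0.055], "twist": [-0.027, 0.127, -0.029], "gripper":
[... 891 characters left out ...]
007])) (array([ 0.165,  0.121,  2.648,  3.289,  0.502, -1.641]), np.float64(5.092400008621656e-10))
0 [0.446 0.079 0.055] (array([-2.653,  0.197, -0.223]), array([-0.045, -0.202,  0.007])) (array([ 0.165,  0.373,  2.622,  3.248,  0.727, -1.591]), np.float64(4.551914400963142e-13))
0.0 0.0 [ 0.15  -0.1    2.5    3.142  0.45  -1.542]
0.2 1.1102230246251565e-15 [ 0.153 -0.091  2.536  3.177  0.431 -1.57 ]
0.4 9.638774153830632e-14 [ 0.156 -0.075  2.57   3.214  0.418 -1.599]
0.6000000000000001 4.094105002933057e-11 [ 0.159 -0.049  2.6    3.251  0.412 -1.627]
0.8 1.609823385706477e-14 [ 0.162 -0.012  2.627  3.285  0.413 -1.651]
1.0 2.9359847886212265e-12 [ 0.165  0.037  2.651  3.314  0.423 -1.669]
```

Request:
servo_tool --series '[{"dp": [-0.14, -0.02, 0.13], "twist": [0.003, 0.06, -0.01], "gripper": 0.6}, {"dp": [-0.28, -0.05, 0.27], "twist": [0.007, 0.12, -0.02], "gripper": 0.6}, {"dp": [-0.417, -0.07, 0.407], "twist": [0.01, 0.185, -0.03], "gripper": 0.6}, {"dp": [-0.417, -0.07, 0.407], "twist": [0.01, 0.185, -0.03], "gripper": 0.6}]'

```text
clock: 16.7
position: [0.3884, 0.0823, 0.1326]
tool_rot: [-0.013, 0.988, 0.06, 0.144]
contact_force: [1.0, -0.6, -0.0]
finger_gap: 0.602
grip_force: 0.0
```

```bash
python3 - <<'E'
from rows import *
s=readout.observe();print(s['position'],s['q'])
Q=lambda u:[.15,-.1,2.5,u*np.pi,.45,1.6-u*np.pi]
P=lambda u:fk(KP,Q(u))[:2]
for h in (0,.25,.5,.75): pr(*P(h),[P(h+.05*i) for i in range(1,6)],0.6)
E
```

```text
[0.388 0.082 0.133] [ 0.15  -0.099  2.506  0.001  0.445  1.598]
[{"dp": [0.008, -0.183, -0.006], "twist": [0.043, 0.002, -0.01], "gripper": 0.6}, {"dp": [0.041, -0.363, -0.025], "twist": [0.086, 0.011, -0.02], "gripper": 0.6}, {"dp": [0.099, -0.534, -0.055], "twist": [0.127, 0.027, -0.029], "gripper": 0.6}, {"dp": [0.181, -0.693, -0.097], "twist": [0.165, 0.048, -0.037], "gripper": 0.6}, {"dp": [0.284, -0.835, -0.149], "twist": [0.199, 0.076, -0.045], "gripper": 0.6}]
[{"dp": [0.135, -0.124, -0.006], "twist": [0.029, 0.032, -0.01], "gripper": 0.6}, {"dp": [0.285, -0.227, -0.025], "twist": [0.053, 0.069, -0.02], "gripper": 0.6}, {"dp": [0.448, -0.307, -0.055], "twist": [0.071, 0.108, -0.029], "gripper": 0.6}, {"dp": [0.618, -0.362, -0.097], "twist": [0.082, 0.151, -0.037], "gripper": 0.6}, {"dp": [0.792, -0.39, -0.149], "twist": [0.087, 0.194, -0.045], "gripper": 0.6}]
[{"dp": [0.183, 0.008, -0.006], "twist": [-0.002, 0.043, -0.01], "gripper": 0.6}, {"dp": [0.363, 0.041, -0.025], "twist": [-0.011, 0.086, -0.02], "gripper": 0.6}, {"dp": [0.534, 0.099, -0.055], "twist": [-0.027, 0.127, -0.029], "gripper": 0.6}, {"dp": [0.693, 0.181, -0.097], "twist": [-0.048, 0.165, -0.037], "gripper": 0.6}, {"dp": [0.835, 0.284, -0.149], "twist": [-0.076, 0.199, -0.045], "gripper": 0.6}]
[{"dp": [0.124, 0.135, -0.006], "twist": [-0.032, 0.029, -0.01], "gripper": 0.6}, {"dp": [0.227, 0.285, -0.025], "twist": [-0.069, 0.053, -0.02], "gripper": 0.6}, {"dp": [0.307, 0.448, -0.055], "twist": [-0.108, 0.071, -0.029], "gripper": 0.6}, {"dp": [0.362, 0.618, -0.097], "twist": [-0.151, 0.082, -0.037], "gripper": 0.6}, {"dp": [0.39, 0.792, -0.149], "twist": [-0.194, 0.087, -0.045], "gripper": 0.6}]
```

Arm model is exact to a millimetre. I'm swinging the wrist around to its other branch so the tool can lie flatter.

Request:
servo_tool --series '[{"dp": [0.01, -0.18, -0.01], "twist": [0.043, 0.002, -0.01], "gripper": 0.6}, {"dp": [0.04, -0.36, -0.025], "twist": [0.086, 0.011, -0.02], "gripper": 0.6}, {"dp": [0.1, -0.53, -0.055], "twist": [0.127, 0.027, -0.03], "gripper": 0.6}, {"dp": [0.18, -0.69, -0.1], "twist": [0.165, 0.048, -0.037], "gripper": 0.6}, {"dp": [0.285, -0.835, -0.15], "twist": [0.2, 0.076, -0.045], "gripper": 0.6}]'

```text
clock: 17.2
position: [0.4068, 0.1691, 0.1595]
tool_rot: [-0.167, 0.96, 0.116, 0.193]
contact_force: [0.4, 0.6, 0.0]
finger_gap: 0.6
grip_force: 0.0
```

Request:
servo_tool --series '[{"dp": [0.135, -0.125, -0.006], "twist": [0.029, 0.032, -0.01], "gripper": 0.6}, {"dp": [0.285, -0.227, -0.025], "twist": [0.053, 0.069, -0.02], "gripper": 0.6}, {"dp": [0.45, -0.307, -0.055], "twist": [0.071, 0.108, -0.029], "gripper": 0.6}, {"dp": [0.62, -0.362, -0.097], "twist": [0.082, 0.151, -0.037], "gripper": 0.6}, {"dp": [0.79, -0.39, -0.15], "twist": [0.087, 0.194, -0.045], "gripper": 0.6}]'

```text
clock: 17.7
position: [0.4621, 0.2116, 0.2158]
tool_rot: [-0.24, 0.901, 0.136, 0.335]
contact_force: [0.6, -0.3, 0.3]
finger_gap: 0.6
grip_force: 0.0
```

Request:
servo_tool --series '[{"dp": [0.183, 0.008, -0.006], "twist": [-0.002, 0.043, -0.01], "gripper": 0.6}, {"dp": [0.363, 0.041, -0.025], "twist": [-0.011, 0.086, -0.02], "gripper": 0.6}, {"dp": [0.534, 0.1, -0.055], "twist": [-0.027, 0.127, -0.029], "gripper": 0.6}, {"dp": [0.693, 0.18, -0.097], "twist": [-0.048, 0.165, -0.037], "gripper": 0.6}, {"dp": [0.835, 0.285, -0.15], "twist": [-0.076, 0.2, -0.045], "gripper": 0.6}]'

```text
clock: 18.2
position: [0.5276, 0.1861, 0.2718]
tool_rot: [-0.191, 0.845, 0.108, 0.488]
contact_force: [0.4, -0.3, -0.4]
finger_gap: 0.602
grip_force: 0.0
```

Request:
servo_tool --series '[{"dp": [0.124, 0.135, -0.006], "twist": [-0.032, 0.029, -0.01], "gripper": 0.6}, {"dp": [0.227, 0.285, -0.025], "twist": [-0.069, 0.053, -0.02], "gripper": 0.6}, {"dp": [0.307, 0.448, -0.055], "twist": [-0.108, 0.071, -0.029], "gripper": 0.6}, {"dp": [0.362, 0.618, -0.097], "twist": [-0.151, 0.082, -0.037], "gripper": 0.6}, {"dp": [0.39, 0.79, -0.15], "twist": [-0.194, 0.087, -0.045], "gripper": 0.6}, {"dp": [0.39, 0.79, -0.15], "twist": [-0.194, 0.087, -0.045], "gripper": 0.6}]'

```text
clock: 18.8
position: [0.5641, 0.108, 0.2944]
tool_rot: [-0.05, 0.825, 0.049, 0.56]
contact_force: [0.0, 0.4, -0.4]
finger_gap: 0.598
grip_force: 0.0
```

```bash
python3 - <<'E'
from rows import *
s=readout.observe();print(s['clock'],s['position'],s['q'],s['contact_force'])
q=s['tool_rot'];r0=R.from_quat([q[1],q[2],q[3],q[0]]);p0=s['position'];th=np.radians(50);g=-.196
for dz in (.08,):
    p=cab([g+.019*np.sin(th),.114,.067-.019*np.cos(th)+dz]);print(p,rel(p0,r0,p,rot(-85.8,50)))
E
```

```text
18.8 [0.564 0.108 0.294] [ 0.148 -0.098  2.497  3.138  0.453 -1.538] [ 0.024  0.404 -0.406]
[0.446 0.079 0.135] (array([-1.924,  0.17 , -0.538]), array([-0.045, -0.204,  0.006]))
```

Request:
servo_tool --series '[{"dp": [-0.32, 0.03, -0.09], "twist": [-0.008, -0.034, 0.001], "gripper": 0.6}, {"dp": [-0.64, 0.06, -0.18], "twist": [-0.015, -0.068, 0.002], "gripper": 0.6}, {"dp": [-0.96, 0.085, -0.27], "twist": [-0.022, -0.102, 0.003], "gripper": 0.6}, {"dp": [-0.96, 0.085, -0.27], "twist": [-0.022, -0.102, 0.003], "gripper": 0.6}]'

```text
clock: 19.2
position: [0.5008, 0.0935, 0.2108]
tool_rot: [-0.034, 0.87, 0.042, 0.489]
contact_force: [-0.0, -1.0, 0.3]
finger_gap: 0.596
grip_force: 0.0
```

```bash
python3 - <<'E'
from rows import *
s=readout.observe();print(s['clock'],s['position'],s['q'],s['contact_force'])
q=s['tool_rot'];r0=R.from_quat([q[1],q[2],q[3],q[0]]);p0=s['position'];th=np.radians(50);g=-.196
P=lambda dz:(cab([g+.019*np.sin(th),.114,.067-.019*np.cos(th)+dz]),rot(-85.8,50))
print(rel(p0,r0,*P(.08))); print(rel(*P(.08),*P(0)))
E
```

```text
19.2 [0.501 0.094 0.211] [ 0.156 -0.062  2.59   3.222  0.413 -1.604] [-0.013 -1.02   0.315]
(array([-0.939,  0.101, -0.084]), array([-0.024, -0.097,  0.003]))
(array([-0.613, -0.   ,  0.514]), array([0., 0., 0.]))
```

Request:
servo_tool --series '[{"dp": [-0.31, 0.03, -0.03], "twist": [-0.008, -0.032, 0.001], "gripper": 0.6}, {"dp": [-0.63, 0.07, -0.056], "twist": [-0.016, -0.065, 0.002], "gripper": 0.6}, {"dp": [-0.94, 0.1, -0.084], "twist": [-0.024, -0.097, 0.003], "gripper": 0.6}, {"dp": [-0.94, 0.1, -0.084], "twist": [-0.024, -0.097, 0.003], "gripper": 0.6}, {"dp": [-0.94, 0.1, -0.084], "twist": [-0.024, -0.097, 0.003], "gripper": 0.6}]'

```text
clock: 19.7
position: [0.4503, 0.0795, 0.1384]
tool_rot: [-0.016, 0.904, 0.033, 0.426]
contact_force: [0.3, 1.0, 0.5]
finger_gap: 0.602
grip_force: 0.0
```

```bash
python3 - 2>/dev/null <<'E'
from rows import *
s=readout.observe();print(s['clock'],s['position'],s['q'])
q=s['tool_rot'];r0=R.from_quat([q[1],q[2],q[3],q[0]]);p0=s['position'];th=np.radians(50);g=-.196
P=lambda dz:(cab([g+.019*np.sin(th),.114,.067-.019*np.cos(th)+dz]),rot(-85.8,50))
print(rel(p0,r0,*P(0)))
c=grab('wrist');cv2.imwrite('pics/w4.png',c['frame'][:,:,::-1])
Pc=cloud(c);Qc=incab(Pc.reshape(-1,3));m=(Qc[:,0]<-.172)&(Qc[:,0]>-.23)&(abs(Qc[:,1]-.114)<.03)&(Qc[:,2]>.06)&(Qc[:,2]<.085)
print(m.sum(),np.percentile(Qc[m],[2,50,98],axis=0))
E
```

```text
19.7 [0.45  0.08  0.138] [ 0.165  0.035  2.646  3.313  0.423 -1.669]
(array([-0.671,  0.003,  0.5  ]), array([-0.   , -0.005,  0.   ]))
490 [[-0.212  0.107  0.071]
 [-0.203  0.114  0.074]
 [-0.193  0.122  0.075]]
```

View pics/w4.png

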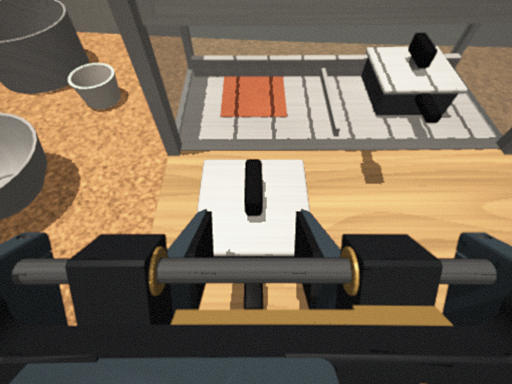

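The handle is at column 254, centred between the fingers (columns 210 and 300) and in line with the mat at (254,95). I descend a few mm further back, clear of the lid, and grip.

Request:
servo_tool --series '[{"dp": [-0.18, 0, 0.11], "twist": [0, -0.005, 0], "gripper": 0.6}, {"dp": [-0.36, 0, 0.22], "twist": [0, -0.005, 0], "gripper": 0.6}, {"dp": [-0.54, 0, 0.335], "twist": [0, -0.005, 0], "gripper": 0.6}, {"dp": [-0.716, 0.003, 0.446], "twist": [0, -0.005, 0], "gripper": 0.6}, {"dp": [-0.716, 0.003, 0.446], "twist": [0, -0.005, 0], "gripper": 0.6}, {"dp": [-0.716, 0.003, 0.446], "twist": [0, -0.005, 0], "gripper": 0}, {"dp": [-0.716, 0.003, 0.446], "twist": [0, -0.005, 0], "gripper": 0}, {"dp": [-0.716, 0.003, 0.446], "twist": [0, -0.005, 0], "gripper": 0}, {"dp": [-0.716, 0.003, 0.446], "twist": [0, -0.005, 0], "gripper": 0}, {"dp": [-0.716, 0.003, 0.446], "twist": [0, -0.005, 0], "gripper": 0}, {"dp": [-0.716, 0.003, 0.446], "twist": [0, -0.005, 0], "gripper": 0}, {"dp": [-0.716, 0.003, 0.446], "twist": [0, -0.005, 0], "gripper": 0}, {"dp": [-0.716, 0.003, 0.446], "twist": [0, -0.005, 0], "gripper": 0}]' --squeeze 15

```text
clock: 21.05
position: [0.438, 0.0781, 0.0544]
tool_rot: [-0.015, 0.906, 0.034, 0.422]
contact_force: [-3.8, 1.2, 9.7]
finger_gap: 0.178
grip_force: 15.0
```

```bash
python3 - <<'E'
from rows import *
s=readout.observe();print(s['clock'],s['position'],incab(s['position']),s['q'],s['finger_gap'],s['grip_force'],s['contact_force'])
q=s['tool_rot'];r0=R.from_quat([q[1],q[2],q[3],q[0]]);p0=s['position']
print(rel(p0,r0,p0+C.apply([.1,0,0]),r0))
E
```

```text
21.05 [0.438 0.078 0.054] [-0.19   0.114  0.054] [ 0.168  0.372  2.635  3.249  0.739 -1.59 ] 0.17803336638445058 14.997536391019821 [-3.816  1.244  9.722]
(array([0.643, 0.   , 0.766]), array([0., 0., 0.]))
```

Request:
servo_tool --series '[{"dp": [0.008, 0, -0.006], "twist": [0, 0, 0], "gripper": 0}, {"dp": [0.008, 0, -0.006], "twist": [0, 0, 0], "gripper": 0}, {"dp": [0.008, 0, -0.006], "twist": [0, 0, 0], "gripper": 0}]'

```text
clock: 21.35
position: [0.4376, 0.078, 0.0548]
tool_rot: [-0.015, 0.906, 0.033, 0.421]
contact_force: [2.1, 1.4, -2.3]
finger_gap: 0.175
grip_force: 15.0
```

Request:
servo_tool --series '[{"dp": [0.08, 0, 0.096], "twist": [0, 0, 0], "gripper": 0}, {"dp": [0.161, 0, 0.191], "twist": [0, 0, 0], "gripper": 0}, {"dp": [0.241, 0, 0.287], "twist": [0, 0, 0], "gripper": 0}, {"dp": [0.321, 0, 0.383], "twist": [0, 0, 0], "gripper": 0}, {"dp": [0.402, 0, 0.479], "twist": [0, 0, 0], "gripper": 0}, {"dp": [0.482, 0, 0.574], "twist": [0, 0, 0], "gripper": 0}, {"dp": [0.563, 0, 0.67], "twist": [0, 0, 0], "gripper": 0}, {"dp": [0.643, 0, 0.766], "twist": [0, 0, 0], "gripper": 0}, {"dp": [0.643, 0, 0.766], "twist": [0, 0, 0], "gripper": 0}]'

```text
clock: 22.25
position: [0.5397, 0.0854, 0.0552]
tool_rot: [-0.015, 0.906, 0.033, 0.422]
contact_force: [0.8, -0.2, -3.2]
finger_gap: 0.175
grip_force: 15.0
```

```bash
python3 - 2>/dev/null <<'E'
from rows import *
s=readout.observe();print(s['clock'],incab(s['position']),s['q'],s['finger_gap'],s['grip_force'],s['contact_force'])
c=grab('wrist')
Pc=cloud(c);Q=incab(Pc.reshape(-1,3)).reshape(Pc.shape)
m=(np.hypot(Q[...,0]+.013,Q[...,1]-.114)<.045)&(Q[...,2]>.104)&(Q[...,2]<.122)
print(m.sum(),cv2.minAreaRect(Q[m][:,:2].astype(np.float32)))
m=(np.hypot(Q[...,0]+.013,Q[...,1]-.114)<.085)&(Q[...,2]>.068)&(Q[...,2]<.09)
print(m.sum(),cv2.minAreaRect(Q[m][:,:2].astype(np.float32)),np.median(Q[m][:,2]))
E
```

```text
22.25 [-0.088  0.114  0.055] [ 0.139  0.417  2.46   3.231  0.61  -1.602] 0.175336926461999 14.99977022409439 [ 0.807 -0.16  -3.237]
1411 ((-0.013357356190681458, 0.11313236504793167), (0.04938722029328346, 0.015974516049027443), 0.05431472510099411)
15797 ((-0.02770746499300003, 0.11304546892642975), (0.14044156670570374, 0.10979501903057098), 0.17427432537078857) 0.07891789740584755
```

Request:
servo_tool --series '[{"dp": [0.064, 0, 0.077], "twist": [0, 0, 0], "gripper": 0}, {"dp": [0.128, 0, 0.153], "twist": [0, 0, 0], "gripper": 0}, {"dp": [0.193, 0, 0.23], "twist": [0, 0, 0], "gripper": 0}, {"dp": [0.257, 0, 0.306], "twist": [0, 0, 0], "gripper": 0}, {"dp": [0.321, 0, 0.383], "twist": [0, 0, 0], "gripper": 0}]'

```text
clock: 22.8
position: [0.5879, 0.0889, 0.0544]
tool_rot: [-0.015, 0.906, 0.033, 0.421]
contact_force: [-1.5, 0.7, -2.4]
finger_gap: 0.176
grip_force: 15.0
```

Request:
servo_tool --series '[{"dp": [0.064, 0, 0.077], "twist": [0, 0, 0], "gripper": 0}, {"dp": [0.128, 0, 0.153], "twist": [0, 0, 0], "gripper": 0}, {"dp": [0.193, 0, 0.23], "twist": [0, 0, 0], "gripper": 0}, {"dp": [0.257, 0, 0.306], "twist": [0, 0, 0], "gripper": 0}, {"dp": [0.321, 0, 0.383], "twist": [0, 0, 0], "gripper": 0}]'

```text
clock: 23.3
position: [0.6379, 0.0926, 0.0543]
tool_rot: [-0.015, 0.906, 0.033, 0.421]
contact_force: [-3.1, -0.4, -1.6]
finger_gap: 0.176
grip_force: 15.0
```

Request:
servo_tool --series '[{"dp": [0.039, 0, 0.046], "twist": [0, 0, 0], "gripper": 0}, {"dp": [0.077, 0, 0.092], "twist": [0, 0, 0], "gripper": 0}, {"dp": [0.116, 0, 0.138], "twist": [0, 0, 0], "gripper": 0}, {"dp": [0.154, 0, 0.184], "twist": [0, 0, 0], "gripper": 0}, {"dp": [0.154, 0, 0.184], "twist": [0, 0, 0], "gripper": 0}]'

```text
clock: 23.8
position: [0.662, 0.0944, 0.0546]
tool_rot: [-0.015, 0.906, 0.033, 0.422]
contact_force: [1.4, -0.2, -3.2]
finger_gap: 0.174
grip_force: 15.0
```

```bash
cat > look.py <<'E'
from rows import *
s=readout.observe();print(s['clock'],incab(s['position']),s['q'],s['finger_gap'],s['grip_force'],s['contact_force'])
for n in ('wrist','top','scene'):
    c=grab(n);Pc=cloud(c);Q=incab(Pc.reshape(-1,3)).reshape(Pc.shape)
    for k,a,b,r in (('bar',.104,.122,.04),('lid',.07,.088,.085)):
        m=(np.hypot(Q[...,0]-.112,Q[...,1]-.114)<r)&(Q[...,2]>a)&(Q[...,2]<b)&(Q[...,0]>.03)
        if m.sum()>8: print(n,k,m.sum(),cv2.minAreaRect(Q[m][:,:2].astype(np.float32)),np.median(Q[m][:,2]),np.percentile(Q[m][:,0],[1,99]))
E
python3 look.py 2>/dev/null
```

```text
23.8 [0.035 0.114 0.055] [ 0.122  0.505  2.237  3.224  0.473 -1.613] 0.17436807976362032 14.999738931655884 [ 1.375 -0.177 -3.248]
wrist bar 257 ((0.0871599093079567, 0.1130375787615776), (0.005284706596285105, 0.015896087512373924), 1.2849645614624023) 0.10799374623168563 [0.085 0.09 ]
wrist lid 12392 ((0.07872733473777771, 0.11301309615373611), (0.10950711369514465, 0.0973907932639122), 89.91812896728516) 0.07868200312038745 [0.032 0.124]
top bar 26 ((0.10918689519166946, 0.11175702512264252), (0.0477430559694767, 0.015339267440140247), 10.543606758117676) 0.11197501043545653 [0.086 0.133]
top lid 594 ((0.11912606656551361, 0.11465553939342499), (0.1479129195213318, 0.10605466365814209), 0.465299129486084) 0.07680075979769195 [0.054 0.192]
scene bar 60 ((0.11234346032142639, 0.11656530201435089), (0.048098962754011154, 0.014745375141501427), 2.5338404178619385) 0.11188153375986308 [0.088 0.136]
scene lid 824 ((0.09168733656406403, 0.11257202923297882), (0.12286756187677383, 0.1029006615281105), 0.1474875658750534) 0.07679129482842438 [0.032 0.152]
```

Request:
servo_tool --series '[{"dp": [0.013, 0, 0.015], "twist": [0, 0, 0], "gripper": 0}, {"dp": [0.026, 0, 0.031], "twist": [0, 0, 0], "gripper": 0}, {"dp": [0.032, 0, 0.038], "twist": [0, 0, 0], "gripper": 0}, {"dp": [0.032, 0, 0.038], "twist": [0, 0, 0], "gripper": 0}]'

```text
clock: 24.35
position: [0.6661, 0.0947, 0.0543]
tool_rot: [-0.015, 0.906, 0.033, 0.421]
contact_force: [-0.8, -1.2, -2.1]
finger_gap: 0.177
grip_force: 15.0
```

Request:
servo_tool --series '[{"dp": [0.006, 0, 0.008], "twist": [0, 0, 0], "gripper": 0}, {"dp": [0.006, 0, 0.008], "twist": [0, 0, 0], "gripper": 0}]'

```text
clock: 24.55
position: [0.6663, 0.0947, 0.0541]
tool_rot: [-0.015, 0.906, 0.033, 0.421]
contact_force: [-10.7, -0.7, 7.4]
finger_gap: 0.175
grip_force: 15.0
```

The tin is against the stop (−10.7 N). I release and withdraw.

Request:
servo_tool --series '[{"dp": [0, 0, 0], "twist": [0, 0, 0], "gripper": 0.55}, {"dp": [0, 0, 0], "twist": [0, 0, 0], "gripper": 0.55}, {"dp": [0, 0, 0], "twist": [0, 0, 0], "gripper": 0.55}, {"dp": [0, 0, 0], "twist": [0, 0, 0], "gripper": 0.55}, {"dp": [0, 0, 0], "twist": [0, 0, 0], "gripper": 0.55}, {"dp": [0, 0, 0], "twist": [0, 0, 0], "gripper": 0.55}]'

```text
clock: 25.15
position: [0.667, 0.0948, 0.0542]
tool_rot: [-0.015, 0.906, 0.033, 0.421]
contact_force: [-0.1, 0.2, -0.5]
finger_gap: 0.553
grip_force: 0.0
```

Request:
servo_tool --series '[{"dp": [-0.15, 0, -0.2], "twist": [0, 0, 0], "gripper": 0.55}, {"dp": [-0.3, 0, -0.4], "twist": [0, 0, 0], "gripper": 0.55}, {"dp": [-0.45, 0, -0.6], "twist": [0, 0, 0], "gripper": 0.55}, {"dp": [-0.6, 0, -0.8], "twist": [0, 0, 0], "gripper": 0.55}, {"dp": [-0.7, 0, -0.95], "twist": [0, 0, 0], "gripper": 0.55}, {"dp": [-0.7, 0, -0.95], "twist": [0, 0, 0], "gripper": 0.55}]'

```text
clock: 25.75
position: [0.5473, 0.086, 0.0615]
tool_rot: [-0.015, 0.907, 0.033, 0.421]
contact_force: [-0.3, -0.3, 0.3]
finger_gap: 0.55
grip_force: 0.0
```

```bash
python3 look.py 2>/dev/null; python3 - 2>/dev/null <<'E'
from rows import *
# plan: closing grasp of pull with tilt T in flipped config
for T in (40,50,60):
  for zs in (.29,.13):
    th=np.radians(T);p=cab([-.05+.019*np.sin(th),-.001,zs-.019*np.cos(th)])
    for nm,r,x0 in (('flip',rot(-85.8,T),[.0,.2,2.3,3.2,.6,-1.6]),('flip horiz85',rot(-85.8,85),[.0,.2,2.3,3.2,.6,-1.6]),('t75',rot(-85.8,75),[.0,.2,2.3,3.2,.6,-1.6])):
        if nm!='flip' and T>40: continue
        if nm!='flip':
            tt=np.radians(85 if '85' in nm else 75);p=cab([-.05+.019*np.sin(tt),-.001,zs-.019*np.cos(tt)])
        print(T,zs,nm,ik(p,r,x0))
E
```

```text
25.75 [-0.08   0.114  0.062] [ 0.138  0.401  2.449  3.232  0.577 -1.606] 0.5498224022101121 0.0 [-0.314 -0.275  0.276]
wrist bar 627 ((0.11188879609107971, 0.11331124603748322), (0.015726737678050995, 0.04872702434659004), 89.41535949707031) 0.11375436894295768 [0.088 0.134]
wrist lid 7417 ((0.11251766979694366, 0.11331118643283844), (0.16494600474834442, 0.10932230949401855), 0.1134900227189064) 0.07856037761798133 [0.035 0.194]
top bar 26 ((0.11300577223300934, 0.11093586683273315), (0.04673660546541214, 0.014454626478254795), 10.639989852905273) 0.11187772088072433 [0.09  0.135]
top lid 586 ((0.11898539215326309, 0.11445236951112747), (0.1487029641866684, 0.10580938309431076), 0.6749182939529419) 0.0764965662453032 [0.058 0.192]
scene bar 57 ((0.11767399311065674, 0.11603394895792007), (0.04756397381424904, 0.011389640159904957), 0.5394469499588013) 0.1116175571547857 [0.094 0.141]
scene lid 767 ((0.09221953898668289, 0.11256255954504013), (0.10294159501791, 0.12372352927923203), 89.38909912109375) 0.07675181020244935 [0.039 0.152]
40 0.29 flip (array([-0.147, -0.071,  2.261,  0.4
[... 322 characters left out ...]
2.358,  0.31 , -0.996]), np.float64(0.07135816286777155))
40 0.13 flip horiz85 (array([-0.199,  0.649,  2.413,  2.866,  1.407, -1.549]), np.float64(1.132617480706366e-11))
40 0.13 t75 (array([-0.193,  0.522,  2.431,  2.856,  1.128, -1.516]), np.float64(6.897043700049286e-15))
50 0.29 flip (array([-0.224, -0.068,  2.334,  1.462,  0.31 , -0.083]), np.float64(0.08172504503482296))
50 0.13 flip (array([-0.16 ,  0.288,  2.378,  2.693,  0.421, -1.308]), np.float64(1.155742168634788e-12))
60 0.29 flip (array([-0.176, -0.054,  2.402,  2.399,  0.321, -0.981]), np.float64(4.3443911662555124e-11))
60 0.13 flip (array([-0.176,  0.36 ,  2.415,  2.802,  0.696, -1.433]), np.float64(1.6699197580294367e-10))
```

```bash
cat > plan.py <<'E'
from rows import *
from scipy.spatial.transform import Slerp
s=readout.observe();q=s['tool_rot'];r0=R.from_quat([q[1],q[2],q[3],q[0]]);p0=s['position']
T=75;tt=np.radians(T);r1=rot(-85.8,T)
G=lambda x,z,y=-.001:cab([x+.019*np.sin(tt),y,z-.019*np.cos(tt)])
p1=G(-.125,.288)
sl=Slerp([0,1],R.concatenate([r0,r1]))
x=s['q'].copy()
for u in np.linspace(0,1,8): x,e=ik(p0+(p1-p0)*u,sl(u),x);print(round(u,2),round(e,4),x)
k=3;pts=[(p0+(p1-p0)*u,sl(u)) for u in np.linspace(0,1,4*k+1)]
for i in range(k): pr(*pts[4*i],pts[4*i+1:4*i+5],0.55)
for gx,gz in ((-.05,.288),(-.05,.13)): print(gx,gz,rel(p1,r1,G(gx,gz),r1)[0],ik(G(gx,gz),r1,x))
E
python3 plan.py
```

```text
0.0 0.0 [ 0.137  0.402  2.444  3.232  0.577 -1.606]
0.14 0.0 [ 0.092  0.333  2.48   3.168  0.606 -1.582]
0.29 0.0 [ 0.041  0.263  2.513  3.096  0.631 -1.552]
0.43 0.0 [-0.013  0.191  2.54   3.017  0.651 -1.514]
0.57 0.0 [-0.072  0.12   2.563  2.93   0.67  -1.468]
0.71 0.0 [-0.134  0.049  2.581  2.837  0.688 -1.412]
0.86 0.0 [-0.199 -0.019  2.593  2.739  0.709 -1.347]
1.0 0.0 [-0.265 -0.082  2.6    2.642  0.735 -1.277]
[{"dp": [0.125, 0.096, -0.137], "twist": [0.0, 0.023, 0.0], "gripper": 0.55}, {"dp": [0.25, 0.191, -0.275], "twist": [0.0, 0.046, 0.0], "gripper": 0.55}, {"dp": [0.374, 0.287, -0.412], "twist": [0.0, 0.07, 0.0], "gripper": 0.55}, {"dp": [0.499, 0.383, -0.55], "twist": [0.0, 0.093, 0.0], "gripper": 0.55}]
[{"dp": [0.143, 0.096, -0.118], "twist": [0.0, 0.023, 0.0], "gripper": 0.55}, {"dp": [0.287, 0.191, -0.236], "twist": [0.0, 0.046, 0.0], "gripper": 0.55}, {"dp": [0.43, 0.287, -0.354], "twist": [0.0, 0.07, 0.0], "gripper": 0.55}, {"dp": [0.574, 0.383, -0.472], "twist": [0.0, 0.093, 0.0], "gripper": 0.55}]
[{"dp": [0.159, 0.096, -0.096], "twist": [0.0, 0.023, 0.0], "gripper": 0.55}, {"dp": [0.318, 0.191, -0.192], "twist": [0.0, 0.046, 0.0], "gripper": 0.55}, {"dp": [0.477, 0.287, -0.288], "twist": [0.0, 0.07, 0.0], "gripper": 0.55}, {"dp": [0.636, 0.382, -0.383], "twist": [0.0, 0.093, 0.0], "gripper": 0.55}]
-0.05 0.288 [0.194 0.    0.724] (array([-0.193,  0.054,  2.467,  2.745,  0.719, -1.336]), np.float64(4.36893980194919e-11))
-0.05 0.13 [-1.332 -0.     1.133] (array([-0.193,  0.522,  2.431,  2.856,  1.128, -1.516]), np.float64(1.903587964341424e-13))
```

Request:
servo_tool --series '[{"dp": [0.125, 0.096, -0.137], "twist": [0, 0.023, 0], "gripper": 0.55}, {"dp": [0.25, 0.191, -0.275], "twist": [0, 0.046, 0], "gripper": 0.55}, {"dp": [0.374, 0.287, -0.412], "twist": [0, 0.07, 0], "gripper": 0.55}, {"dp": [0.5, 0.383, -0.55], "twist": [0, 0.093, 0], "gripper": 0.55}]'

```text
clock: 26.3
position: [0.5435, 0.0469, 0.1366]
tool_rot: [-0.018, 0.872, 0.032, 0.487]
contact_force: [-0.1, -0.1, 0.5]
finger_gap: 0.55
grip_force: 0.0
```

Request:
servo_tool --series '[{"dp": [0.143, 0.096, -0.118], "twist": [0, 0.023, 0], "gripper": 0.55}, {"dp": [0.287, 0.191, -0.236], "twist": [0, 0.046, 0], "gripper": 0.55}, {"dp": [0.43, 0.287, -0.354], "twist": [0, 0.07, 0], "gripper": 0.55}, {"dp": [0.574, 0.383, -0.472], "twist": [0, 0.093, 0], "gripper": 0.55}]'

```text
clock: 26.7
position: [0.5363, 0.0078, 0.2104]
tool_rot: [-0.02, 0.834, 0.031, 0.55]
contact_force: [-0.3, -0.6, 0.5]
finger_gap: 0.551
grip_force: 0.0
```

Request:
servo_tool --series '[{"dp": [0.159, 0.096, -0.096], "twist": [0, 0.023, 0], "gripper": 0.55}, {"dp": [0.318, 0.191, -0.192], "twist": [0, 0.046, 0], "gripper": 0.55}, {"dp": [0.477, 0.287, -0.288], "twist": [0, 0.07, 0], "gripper": 0.55}, {"dp": [0.636, 0.382, -0.383], "twist": [0, 0.093, 0], "gripper": 0.55}, {"dp": [0.636, 0.382, -0.383], "twist": [0, 0.093, 0], "gripper": 0.55}]'

```text
clock: 27.2
position: [0.5293, -0.0318, 0.285]
tool_rot: [-0.021, 0.792, 0.029, 0.61]
contact_force: [0.2, -0.1, -0.5]
finger_gap: 0.55
grip_force: 0.0
```

```bash
python3 - 2>/dev/null <<'E'
from rows import *
s=readout.observe();q=s['tool_rot'];r0=R.from_quat([q[1],q[2],q[3],q[0]]);p0=s['position']
print(s['clock'],incab(p0),s['q'],s['contact_force'])
tt=np.radians(75);r1=rot(-85.8,75)
print(rel(p0,r0,cab([-.05+.019*np.sin(tt),-.001,.288-.019*np.cos(tt)]),r1))
c=grab('wrist');P=cloud(c);Q=incab(P.reshape(-1,3));m=(abs(Q[:,1])<.02)&(Q[:,0]>-.08)&(Q[:,0]<-.025)&(Q[:,2]>.24)&(Q[:,2]<.33)
print(m.sum(),np.percentile(Q[m],[2,50,98],axis=0)); cv2.imwrite('pics/w5.png',c['frame'][:,:,::-1])
c=grab('scene');P=cloud(c);Q=incab(P.reshape(-1,3));m=(abs(Q[:,1])<.02)&(Q[:,0]>-.08)&(Q[:,0]<-.025)&(Q[:,2]>.24)&(Q[:,2]<.33)
print(m.sum(),np.percentile(Q[m],[2,50,98],axis=0) if m.sum() else '')
E
```

```text
27.2 [-0.107 -0.002  0.285] [-0.269 -0.086  2.6    2.64   0.735 -1.276] [ 0.184 -0.055 -0.527]
(array([ 0.173, -0.016,  0.73 ]), array([ 0.001, -0.002,  0.001]))
1402 [[-0.067 -0.011  0.273]
 [-0.065 -0.001  0.299]
 [-0.038  0.008  0.311]]
46 [[-0.064 -0.007  0.285]
 [-0.055  0.008  0.307]
 [-0.046  0.013  0.311]]
```

The cloud puts the pull's centre at z≈0.290, y≈−0.001, in line with the fingers. I advance and pinch.

Request:
servo_tool --series '[{"dp": [0.05, -0.01, 0.24], "twist": [0, 0, 0], "gripper": 0.55}, {"dp": [0.11, -0.015, 0.48], "twist": [0, 0, 0], "gripper": 0.55}, {"dp": [0.175, -0.016, 0.73], "twist": [0, 0, 0], "gripper": 0.55}, {"dp": [0.175, -0.016, 0.73], "twist": [0, 0, 0], "gripper": 0.55}, {"dp": [0.175, -0.016, 0.73], "twist": [0, 0, 0], "gripper": 0}, {"dp": [0.175, -0.016, 0.73], "twist": [0, 0, 0], "gripper": 0}, {"dp": [0.175, -0.016, 0.73], "twist": [0, 0, 0], "gripper": 0}, {"dp": [0.175, -0.016, 0.73], "twist": [0, 0, 0], "gripper": 0}, {"dp": [0.175, -0.016, 0.73], "twist": [0, 0, 0], "gripper": 0}, {"dp": [0.175, -0.016, 0.73], "twist": [0, 0, 0], "gripper": 0}, {"dp": [0.175, -0.016, 0.73], "twist": [0, 0, 0], "gripper": 0}]' --squeeze 30

```text
clock: 28.4
position: [0.6026, -0.0244, 0.2808]
tool_rot: [-0.022, 0.793, 0.028, 0.608]
contact_force: [-2.5, -12.6, 0.1]
finger_gap: 0.215
grip_force: 30.0
```

```bash
python3 - <<'E'
from rows import *
s=readout.observe();q=s['tool_rot'];r0=R.from_quat([q[1],q[2],q[3],q[0]]);p0=s['position']
print(s['clock'],incab(p0),s['finger_gap'],s['grip_force'],s['contact_force'],rel(p0,r0,p0-[0,0,.1],r0)[0])
E
```

```text
28.4 [-0.033 -0.001  0.281] 0.21490092345322176 29.999859631061554 [ -2.488 -12.632   0.129] [-0.966  0.     0.259]
```

Request:
servo_tool --series '[{"dp": [-0.12, 0, 0.032], "twist": [0, 0, 0], "gripper": 0}, {"dp": [-0.24, 0, 0.065], "twist": [0, 0, 0], "gripper": 0}, {"dp": [-0.36, 0, 0.097], "twist": [0, 0, 0], "gripper": 0}, {"dp": [-0.48, 0, 0.129], "twist": [0, 0, 0], "gripper": 0}, {"dp": [-0.6, 0, 0.161], "twist": [0, 0, 0], "gripper": 0}, {"dp": [-0.72, 0, 0.193], "twist": [0, 0, 0], "gripper": 0}, {"dp": [-0.84, 0, 0.225], "twist": [0, 0, 0], "gripper": 0}, {"dp": [-0.966, 0, 0.259], "twist": [0, 0, 0], "gripper": 0}]'

```text
clock: 29.2
position: [0.6027, -0.0245, 0.1806]
tool_rot: [-0.021, 0.793, 0.028, 0.608]
contact_force: [-3.4, -9.3, 3.0]
finger_gap: 0.217
grip_force: 30.0
```

Request:
servo_tool --series '[{"dp": [-0.12, 0, 0.032], "twist": [0, 0, 0], "gripper": 0}, {"dp": [-0.24, 0, 0.065], "twist": [0, 0, 0], "gripper": 0}, {"dp": [-0.36, 0, 0.097], "twist": [0, 0, 0], "gripper": 0}, {"dp": [-0.48, 0, 0.129], "twist": [0, 0, 0], "gripper": 0}, {"dp": [-0.48, 0, 0.129], "twist": [0, 0, 0], "gripper": 0}]'

```text
clock: 29.7
position: [0.6026, -0.0245, 0.1295]
tool_rot: [-0.021, 0.794, 0.028, 0.607]
contact_force: [2.6, -9.1, -9.2]
finger_gap: 0.224
grip_force: 30.0
```

Request:
servo_tool --series '[{"dp": [-0.02, 0, 0.005], "twist": [0, 0, 0], "gripper": 0}, {"dp": [-0.04, 0, 0.011], "twist": [0, 0, 0], "gripper": 0}, {"dp": [-0.058, 0, 0.015], "twist": [0, 0, 0], "gripper": 0}, {"dp": [-0.058, 0, 0.015], "twist": [0, 0, 0], "gripper": 0}]'

```text
clock: 30.1
position: [0.6026, -0.0245, 0.125]
tool_rot: [-0.021, 0.793, 0.028, 0.608]
contact_force: [-3.3, -9.2, -1.8]
finger_gap: 0.219
grip_force: 30.0
```

Request:
servo_tool --series '[{"dp": [-0.015, 0, 0.004], "twist": [0, 0, 0], "gripper": 0}, {"dp": [-0.015, 0, 0.004], "twist": [0, 0, 0], "gripper": 0}, {"dp": [-0.015, 0, 0.004], "twist": [0, 0, 0], "gripper": 0}]'

```text
clock: 30.4
position: [0.6027, -0.0245, 0.1236]
tool_rot: [-0.021, 0.793, 0.028, 0.608]
contact_force: [-3.9, -9.3, 0.2]
finger_gap: 0.218
grip_force: 30.0
```

Request:
servo_tool --series '[{"dp": [-0.01, 0, 0.003], "twist": [0, 0, 0], "gripper": 0}, {"dp": [-0.01, 0, 0.003], "twist": [0, 0, 0], "gripper": 0}, {"dp": [-0.01, 0, 0.003], "twist": [0, 0, 0], "gripper": 0}]'

```text
clock: 30.7
position: [0.6027, -0.0245, 0.1226]
tool_rot: [-0.021, 0.793, 0.028, 0.608]
contact_force: [-5.4, -11.0, 0.7]
finger_gap: 0.22
grip_force: 30.0
```

Request:
servo_tool --series '[{"dp": [-0.01, 0, 0.003], "twist": [0, 0, 0], "gripper": 0}, {"dp": [-0.01, 0, 0.003], "twist": [0, 0, 0], "gripper": 0}, {"dp": [-0.01, 0, 0.003], "twist": [0, 0, 0], "gripper": 0}]'

```text
clock: 31.0
position: [0.6026, -0.0245, 0.1215]
tool_rot: [-0.021, 0.793, 0.028, 0.608]
contact_force: [-4.0, -9.9, 1.4]
finger_gap: 0.216
grip_force: 30.0
```

Request:
servo_tool --series '[{"dp": [-0.01, 0, 0.003], "twist": [0, 0, 0], "gripper": 0}, {"dp": [-0.01, 0, 0.003], "twist": [0, 0, 0], "gripper": 0}, {"dp": [-0.01, 0, 0.003], "twist": [0, 0, 0], "gripper": 0}]'

```text
clock: 31.3
position: [0.6027, -0.0245, 0.1209]
tool_rot: [-0.021, 0.793, 0.028, 0.609]
contact_force: [-8.1, -10.3, 6.2]
finger_gap: 0.221
grip_force: 30.0
```

Request:
servo_tool --series '[{"dp": [-0.008, 0, 0.002], "twist": [0, 0, 0], "gripper": 0}, {"dp": [-0.008, 0, 0.002], "twist": [0, 0, 0], "gripper": 0}, {"dp": [-0.008, 0, 0.002], "twist": [0, 0, 0], "gripper": 0}]'

```text
clock: 31.6
position: [0.6027, -0.0245, 0.1209]
tool_rot: [-0.021, 0.792, 0.028, 0.61]
contact_force: [-13.6, -10.7, 16.4]
finger_gap: 0.218
grip_force: 30.0
```

Request:
servo_tool --series '[{"dp": [0, 0, 0], "twist": [0, 0, 0], "gripper": 0.55}, {"dp": [0, 0, 0], "twist": [0, 0, 0], "gripper": 0.55}, {"dp": [0, 0, 0], "twist": [0, 0, 0], "gripper": 0.55}, {"dp": [0, 0, 0], "twist": [0, 0, 0], "gripper": 0.55}, {"dp": [0, 0, 0], "twist": [0, 0, 0], "gripper": 0.55}, {"dp": [0, 0, 0], "twist": [0, 0, 0], "gripper": 0.55}, {"dp": [-0.05, 0, -0.2], "twist": [0, 0, 0], "gripper": 0.55}, {"dp": [-0.1, 0, -0.4], "twist": [0, 0, 0], "gripper": 0.55}, {"dp": [-0.15, 0, -0.6], "twist": [0, 0, 0], "gripper": 0.55}, {"dp": [-0.15, 0, -0.8], "twist": [0, 0, 0], "gripper": 0.55}, {"dp": [-0.15, 0, -0.8], "twist": [0, 0, 0], "gripper": 0.55}]'

```text
clock: 32.7
position: [0.5201, -0.0293, 0.1256]
tool_rot: [-0.022, 0.793, 0.029, 0.608]
contact_force: [0.2, -0.0, -0.4]
finger_gap: 0.549
grip_force: 0.0
```

```bash
python3 look.py 2>/dev/null; python3 - 2>/dev/null <<'E'
from rows import *
for n in ('wrist','scene','top'):
    c=grab(n);P=cloud(c);Q=incab(P.reshape(-1,3))
    m=(abs(Q[:,1])<.019)&(Q[:,0]>-.07)&(Q[:,0]<-.03)&(Q[:,2]>.1)&(Q[:,2]<.2)
    if m.sum()>5: print(n,'pull',m.sum(),np.percentile(Q[m],[2,50,98],axis=0)[:,2])
    m=(abs(Q[:,1])<.19)&(abs(Q[:,0])<.01)&(Q[:,2]>.1)&(Q[:,2]<.34)
    if m.sum()>5: print(n,'sash top',np.percentile(Q[m][:,2],[90,98,99.5]))
cv2.imwrite('pics/s3.png',cv2.resize(load('scene')['frame'][80:310,170:400,::-1],(600,600)))
E
```

```text
32.7 [-0.116  0.001  0.126] [-0.27   0.502  2.572  2.792  1.243 -1.546] 0.5493167598890636 0.0 [ 0.173 -0.044 -0.415]
top bar 28 ((0.11372008919715881, 0.11275860667228699), (0.016328226774930954, 0.049012310802936554), 88.52275848388672) 0.11039872431999619 [0.09  0.138]
top lid 576 ((0.11920270323753357, 0.11447891592979431), (0.14809921383857727, 0.10554082691669464), 0.25516247749328613) 0.0765078420230919 [0.059 0.191]
scene bar 58 ((0.11783386766910553, 0.1154026985168457), (0.046351660043001175, 0.013205500319600105), 3.305154323577881) 0.11240983527335545 [0.095 0.141]
scene lid 767 ((0.09166955947875977, 0.11358727514743805), (0.10285072028636932, 0.12277207523584366), 89.15751647949219) 0.07688727266313909 [0.039 0.152]
wrist pull 1334 [0.114 0.14  0.151]
wrist sash top [0.186 0.191 0.203]
scene pull 109 [0.114 0.144 0.152]
scene sash top [0.189 0.191 0.193]
top pull 51 [0.133 0.146 0.158]
top sash top [0.192 0.195 0.197]
```

View pics/s3.png

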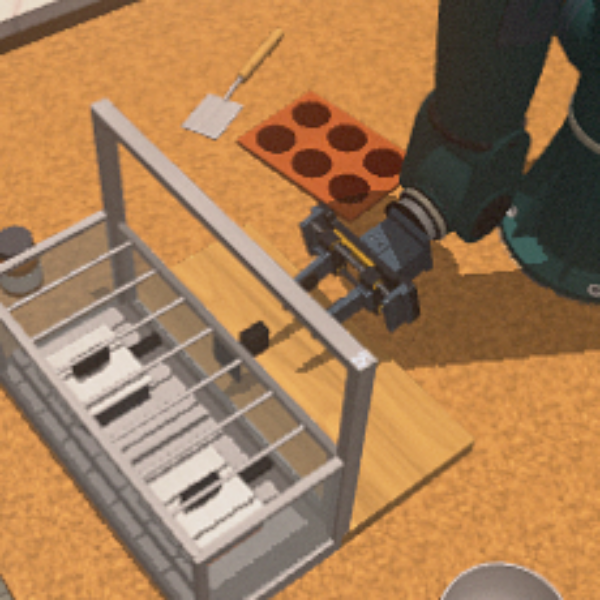

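The picture shows the sash closed (its top at z≈0.191, 0.190 expected when shut). The tin sits in the bay at (205,485) level with tin2 at (95,365), and the gripper is clear of everything. I'm handing the job in.

```bash
python3 -c "
from bench import workorder; print(workorder.sign_off())"
```

```text
the job is handed in; nothing more can be done
None
```

I handed the job in at about 33 s: the tin is against the rear stop in the formerly empty bay with its handle towards the sash, the sash is closed to within about 1 mm by the cameras, and the robot touches nothing, though the sign-off returned no verdict.

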